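Level a tilted board plate with a wedge

TASK

The blue plate that carries the circuit board sags at its open front edge. Fetch the orange wedge, set it on the fixture's tongue, and push it thin end first under the middle of that edge until the plate lies level, its top flush with the two yellow gauge blocks beside it; leave the wedge there holding it up. The black lamp bar over the edge leaves no room for an upright hand there, so lean it back from the fixture to push; do not knock or shift the other things on the bench.

Things in the scene. Friction and masses are not known exactly. Their poses are not given: they have to be found in the camera images.
- fixture: Levelling fixture, fixed to the bench: aluminium base 200 mm wide (its y), top 4 mm above the bench. Origin on the bench under its middle, z up; +x is the direction in which the wedge is pushed in. The plate's hinge axis is at x = +65 mm, its open front edge at x = -70 mm. Two guide rails under the plate, 5 mm high, 42 mm apart inside, centred on y = 0, begin at about x = -75 mm with a flared mouth.
- tongue (a point): Middle of the top of the fixture's tongue, 4 mm above the bench, at fixture x = -130 mm, y = 0: an aluminium slab 80 mm wide that runs from the base out to x = -170 mm, flush with the base. The wedge slides on it.
- lamp_bar (a point): Middle of the underside of the fixed black lamp bar that lies across above the plate's front edge: 86 mm above the bench, bar 36 mm deep along fixture x (x = -92 to -56 mm), 204 mm long along y, up to 121 mm above the bench, on a post at each end (inner faces at y = -84 and +84 mm).
- gauge_top (a point): Top of one of the two fixed yellow gauge blocks beside the plate (x = -55 to -10 mm, y = -85 and +85 mm; this is the one at +y), 29 mm above the bench: as high as the plate's top when level.
- plate (a joint): Tilt of the blue plate about its hinge, rad: 0 = level, negative = front edge low, positive = too high. It hangs by its weight, resting on a stop at -0.074 at the start; upper stop +0.05. Plate 154 mm wide, 8 mm thick, with a circuit board (up to 28 mm high) clipped on top; the front edge is 135 mm from the hinge and bears with some 2.5 N.
- plate_edge (a point): Middle of the lower front edge of the blue plate (moves with it). Level: 21 mm above the bench, 17 mm above base and tongue; sagging: 11 mm above the bench, 7 mm above base and tongue.
- wedge: Orange wedge, loose, about 100 g, lying flat: a grip block 20 long (x), 26 wide (y), 36 mm high with black ribs, then a ramp 26 mm wide falling from 24 mm high at x = +10 mm to 4 mm at the thin end, x = +80 mm. Origin at the underside of the grip block's middle, +x to the thin end, z up. Friction holds it where it is left.
- wedge_line (a point): Middle of a black line across the wedge's ramp, 17 mm above its underside, 34 mm from the wedge's origin. It comes to the plate's front edge when the plate is level; the wedge's origin is then about 104 mm from the fixture's origin, on its -x side.
- wedge_toe (a point): Middle of the wedge's thin end, at its underside.
- tip_cleaner: Bystander, loose: black round cup with brass wool, 64 mm wide, 37 mm high. Origin at its underside.
- solder_spool: Bystander, loose: blue and white spool of solder wire, 74 mm wide, 76 mm high. Origin at its underside.
- flush_cutter: Bystander, loose: small black-handled cutter lying flat, 112 x 43 x 11 mm. Origin at its underside.
- ipa_dispenser: Bystander, loose: white bottle with black top, 68 mm wide, 120 mm high. Origin at its underside.

How it is judged:
By the outcome, as a careful person would: the job done as asked, in the order asked, and still so for the second after the job is handed in, with the robot touching nothing.
It also fails if it takes over 51 s, if anything falls off the work surface, if the arm or the gripper's body presses on something with over 40 N, if the wrist force passes 120 N, or if a joint passes its speed limit or range.

ROBOT

A 6-joint arm with a two-finger parallel gripper is mounted at the origin on the work surface; the furniture and walls round the work are solid. World frame = base frame: x ahead of the robot, y to its left, z up, the work surface at z = 0. Lengths are in mm, angles in rad, forces in N, time in s.
With the tool pointing down it reaches from about 400 to 925 mm from the base axis. Payload 12.5 kg.
Tool frame: the origin (TCP) lies where the fingers leave the gripper's body, on its centre line; the fingertips stand 78 mm ahead of it and the grasp point (between the pads) lies 59 mm ahead of it; z points along the fingers, y is the direction in which the jaws open and shut (so a half turn about z gives the same grasp; the last joint's range is limited). The gripper opens to 95 mm and grips with 3 to 60 N. Pads are 20 mm wide; open, the fingers measure 119 mm over their backs; the gripper's body (75 mm by 180 mm) begins 59 mm behind the grasp point.
Start: joints at [1.096, 0.491, 1.559, -0, 1.092, -0.106], TCP at [225.292, 582.994, 292.261] pointing down, gripper open.
Joint ranges: [-3.1, 3.1], [-0.84, 2.19], [0.05, 2.79], [-1.13, 4.28], [0.06, 2.93], [-2.69, 2.69]. Speed limits (rad/s): [2.22, 2.22, 2.79, 3.14, 3.14, 3.14].

INTERFACE

Orientations are given as [roll, pitch, yaw] about the fixed x, y, z axes, in that order (R = Rz(yaw) Ry(pitch) Rx(roll)).
In Python, from cell import env, viewer, ticket, search_frame gives the robot as it stands.
- The arm moves only by the shell command python3 -m inch 'ROWS'. ROWS is a JSON object of lists of equal length, an entry for each row: "hand": the opening, from 0 (shut) to 1 (fully open); "delta_pos": the shift along the tool's x, y, z in cm, a list of three; "turn": the turn about the tool's z in rad. A call has 1 to 20 rows; each row shifts and turns the commanded pose from where the row before left it, along the tool's axes as they then stand; what a row does not reach is not made up. A row lasts 1/10 s, in which the tool goes at most 50 mm and 8.59 degrees, less where a joint would pass 70% of its speed; a pose out of reach is approached as far as the arm can. A call is refused whole if a number of a shift passes 5 or a number of a turn 0.15, either way. A call with a gripper value outside its range is refused whole. The fingers move at their own pace and stop on an object; the grip force is fixed at half the most. Time passes only in rows, so rows that do not move let the fingers close. It gives the time, the measured TCP pose, the force and the opening at its end, in the units of the state.
- env.state(): the state, without advancing time (a new reading comes with each control period).
- viewer.read_camera(name): name is "scene" or "top" or "wrist"; returns (picture, depth): 420x560x3 uint8, blue, green, red; 420x560 float32, mm along the optical axis (not along the pixel's ray), 0 where there is no reading.
- viewer.get_calibration(name): a dict with "fx", "fy", "cx", "cy" (pixels), "k1" (the pictures are not rectified: a ray, as slopes to the right and down, at radius r is drawn at 1 + k1 r^2 times it, then the intrinsics apply), "T" (4x4, takes a point from camera to world coordinates). Camera axes: x right, y down, z forward; pixel columns grow to the right and rows downward; lengths in mm; the calibration is good to about 2 mm. A picture is of the moment at which its call begins: read the wrist's pose just before it. get_calibration takes no time and is no camera call; for the wrist camera it gives the pose at the moment of the call.
- ticket.job_done(): hands the job in, once; it reports no verdict.
Trained networks look in the newest picture that a camera, given by its name, has taken for a name from the list of things; names that differ only in an ending like _2 or _b are one class to them, and where a whole thing is asked for, a point or a joint stands for the part that bears it (a point fixed in the world has none). Each returns a list of dicts, best first, with "p" (0 to 1); they miss things now and then, are a little off and sometimes report something else, mostly with a low value. They report only what shows in the picture. A call takes as long as a camera call.
- search_frame(camera, label): "centre" ([column, row] in pixels, amid what is visible of it).
The state is a dict: "t": time; "joints": joint angles; "qvel": joint speeds; "tau": joint torques, N m; "eef_pos": TCP position; "tcp_rot": TCP orientation; "ft_force": force on the tool from outside, world axes, zero at the start; "moment": the same for the moment, N m; "opening": opening from 0.0 (shut) to 1.0 (fully open).
Only numpy, scipy, OpenCV 4.12 (cv2) and the standard library are available. Lean on these libraries where they do the work, as an engineer would, in place of code of your own. Each camera call takes 0.05 s, during which the arm holds its last target.

## Working session

There is one attempt and no reset: what is moved stays moved. The work goes in short steps, Python scripts to look and compute and a shell command to move; the robot and the scene stay as the last step left them, time stands still between calls to the robot, and variables do not carry over. Pictures are saved under pics/ and viewed, and the job is handed in when it is done.

I'll start by looking at the scene.

```bash
ls; mkdir -p pics
cat > h.py <<'E'
import numpy as np, cv2
from cell import env, viewer, ticket, search_frame
from scipy.spatial.transform import Rotation as R
def ray(c,px):
    k=c["k1"];p=np.array([(px[0]-c["cx"])/c["fx"],(px[1]-c["cy"])/c["fy"]])
    u=p.copy()
    for _ in range(20): u=p/(1+k*(u@u))
    return np.array([u[0],u[1],1.])
def p3(c,px,d):
    return (c["T"]@np.r_[ray(c,px)*d,1])[:3]
def onz(c,px,z):
    T=np.array(c["T"]);r=T[:3,:3]@ray(c,px);o=T[:3,3]
    return o+r*(z-o[2])/r[2]
def proj(c,P):
    q=np.linalg.inv(c["T"])@np.r_[P,1];u=q[:2]/q[2];s=1+c["k1"]*(u@u)
    return np.array([u[0]*s*c["fx"]+c["cx"],u[1]*s*c["fy"]+c["cy"]])
def cal(n):
    c=dict(viewer.get_calibration(n));c["T"]=np.array(c["T"]);return c
E
python3 - <<'E'
from h import *
np.set_printoptions(precision=1,suppress=True)
print(env.state())
for n in ["scene","top","wrist"]:
    c=cal(n);im,d=viewer.read_camera(n);cv2.imwrite(f"pics/{n}0.png",im);np.save(f"pics/{n}0.npy",d)
    print(n,c)
    for l in ["fixture","tongue","lamp_bar","gauge_top","plate_edge","wedge","wedge_line","wedge_toe","tip_cleaner","solder_spool","flush_cutter","ipa_dispenser"]:
        if n=="wrist" and l not in("wedge","fixture"):continue
        if n=="scene" and l not in ("wedge","wedge_toe","tongue","gauge_top"):continue
        r=search_frame(n,l)
        for q in r[:2]:
            px=q["centre"];dd=d[min(419,int(round(px[1]))),min(559,int(round(px[0])))]
            print(l,round(q["p"],2),np.array(px),p3(c,px,dd) if dd>0 else None)
E
```

```text
pics
{'t': 0.0, 'joints': array([ 1.1,  0.5,  1.6, -0. ,  1.1, -0.1]), 'qvel': array([ 0.,  0.,  0., -0.,  0., -0.]), 'tau': array([ -0. , -61.3, -25.8,   0.1,   0. ,  -0. ]), 'eef_pos': array([225.2, 582.9, 291.7]), 'tcp_rot': array([-3.1, -0. ,  2.8]), 'ft_force': array([ 0.8, -0.1, -0.3]), 'moment': array([0., 0., 0.]), 'opening': 0.9992068916145912}
scene {'fx': 399.31497184832693, 'fy': 399.31497184832693, 'cx': 285.55357686028145, 'cy': 209.57419567080152, 'k1': -0.1074066191630344, 'T': array([[   0.9,   -0.2,    0.4,   81.9],
       [  -0.5,   -0.4,    0.8, -840.9],
       [  -0. ,   -0.9,   -0.5,  637.4],
       [   0. ,    0. ,    0. ,    1. ]])}
tongue 0.65 [319.1 239.6] [593.8 -85.   24. ]
gauge_top 0.82 [322.9 240.9] [601.2 -92.9  21.8]
wedge 0.58 [302.8 295.9] [ 443.2 -249.7   15.5]
wedge 0.39 [252.9 237.1] [449.5  36.2  10.1]
wedge_toe 0.82 [302.2 294.7] [ 444.3 -245.3   15.2]
top {'fx': 459.0128337382463, 'fy': 459.0128337382463, 'cx': 275.280712898054, 'cy': 210.8923950120021, 'k1': -0.0474420644213977, 'T': array([[  -0. ,   -1. ,    0.1,  425.5],
       [  -1. ,   
[... 503 characters left out ...]
 0.72 [144.1 211.1] [526.6 359.5  53.5]
wedge_line 0.7 [379.7 240.1] [ 443.3 -252.5   19.1]
wedge_toe 0.94 [379.3 240.8] [ 441.4 -250.5   22.9]
tip_cleaner 0.97 [409.9 152.6] [ 675.6 -340.9   25.7]
solder_spool 0.89 [144.7 209.6] [530.5 358.   53.3]
solder_spool 0.46 [265.  238.3] [453.4  50.5   4.6]
flush_cutter 0.73 [264.8 242.9] [441.1  51.2   9.9]
ipa_dispenser 0.69 [152.  253.2] [419.  321.2 121.9]
wrist {'fx': 371.61948957787695, 'fy': 371.61948957787695, 'cx': 277.07886717202786, 'cy': 212.36741645330147, 'k1': -0.07028441109638747, 'T': array([[  0.4,   0.9,   0.2, 162.8],
       [  0.9,  -0.3,  -0.1, 606.7],
       [ -0. ,   0.2,  -1. , 385.8],
       [  0. ,   0. ,   0. ,   1. ]])}
```

View pics/top0.png

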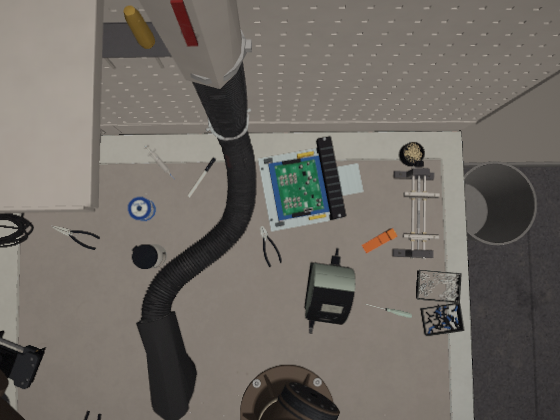

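View pics/scene0.png

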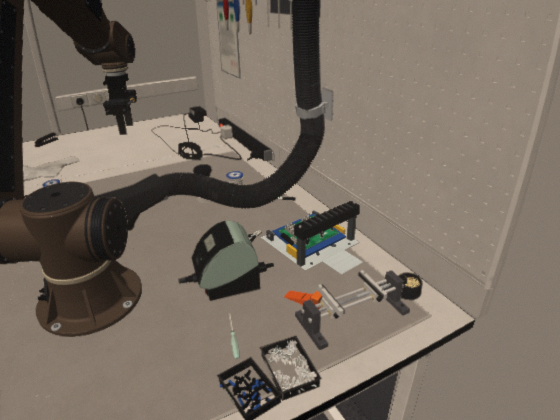

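Run:
```python
import cv2
im=cv2.imread("pics/top0.png")
a=cv2.resize(im[120:270,230:430],None,fx=4,fy=4,interpolation=cv2.INTER_CUBIC)
cv2.imwrite("pics/top0z.png",a)
```

```text
(no output)
```

View pics/top0z.png

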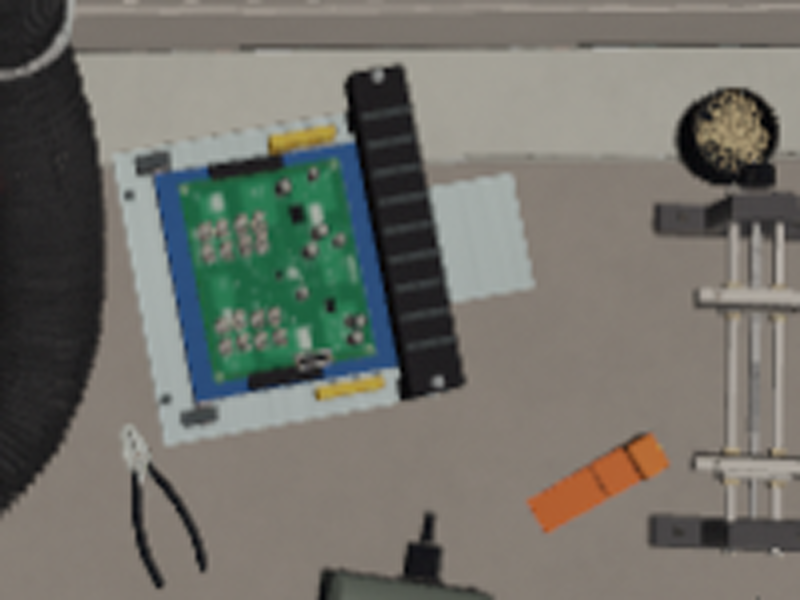

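```bash
python3 - <<'E'
from h import *
np.set_printoptions(precision=0,suppress=True)
c=cal("top");d=np.load("pics/top0.npy")
print("hose")
for px in [(170,390),(165,340),(155,310),(175,285),(210,255),(232,220),(240,180),(235,150),(225,110),(215,60)]:
    print(px,p3(c,px,d[px[1],px[0]]))
print("others: holder, heater")
for px in [(418,170),(412,255),(418,205),(405,237),(430,237),(405,180),(330,265),(330,295),(336,255),(311,325),(330,160),(338,210),(325,145),(345,180),(440,285)]:
    print(px,p3(c,px,d[px[1],px[0]]))
E
python3 -m inch --help
```

```text
hose
(170, 390) [ 97. 278. 124.]
(165, 340) [214. 289. 127.]
(155, 310) [285. 311. 131.]
(175, 285) [343. 266. 123.]
(210, 255) [413. 182. 125.]
(232, 220) [496. 128. 125.]
(240, 180) [586. 105. 170.]
(235, 150) [643. 112. 231.]
(225, 110) [625. 100. 583.]
(215, 60) [616.  92. 780.]
others: holder, heater
(418, 170) [ 619. -343.   78.]
(412, 255) [ 404. -320.   75.]
(418, 205) [ 531. -346.   58.]
(405, 237) [ 451. -326.    2.]
(430, 237) [ 448. -366.   80.]
(405, 180) [ 605. -331.    5.]
(330, 265) [ 383. -109.   93.]
(330, 295) [ 315. -100.  148.]
(336, 255) [ 406. -133.   38.]
(311, 325) [226. -66.  22.]
(330, 160) [ 640. -113.  117.]
(338, 210) [ 516. -128.  121.]
(325, 145) [ 677. -101.  120.]
(345, 180) [ 607. -167.    4.]
(440, 285) [ 321. -414.    6.]invalid input: not JSON, or not a number
```

View pics/wrist0.png

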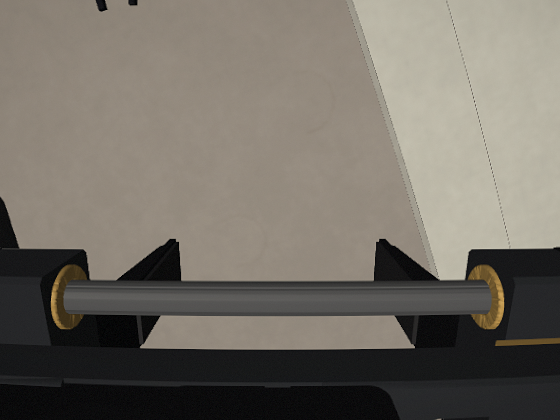

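Run:
```python
from h import *
np.set_printoptions(precision=1,suppress=True)
c=cal("top");d=np.load("pics/top0.npy");im=cv2.imread("pics/top0.png")
hsv=cv2.cvtColor(im,cv2.COLOR_BGR2HSV)
m=((hsv[...,0]<15)&(hsv[...,1]>150)&(hsv[...,2]>120));m[:, :340]=0;m[:220]=0;m[270:]=0;m[:,410:]=0
ys,xs=np.nonzero(m);print(len(ys))
P=np.array([p3(c,(x,y),d[y,x]) for y,x in zip(ys,xs)])
print(P.min(0),P.max(0))
# fit template: wedge top-view footprint projected, optimise x,y,yaw by mask IoU
def mask(x,y,yaw,S=4):
    cs,sn=np.cos(yaw),np.sin(yaw)
    def W(p): return np.array([x+cs*p[0]-sn*p[1],y+sn*p[0]+cs*p[1],p[2]])
    V=[(-10,a,z) for a in(-13,13) for z in(0,36)]+[(10,a,36) for a in(-13,13)]+[(10,a,z) for a in (-13,13) for z in (0,24)]+[(80,a,z) for a in(-13,13) for z in(0,4)]
    pts=np.array([proj(c,W(v)) for v in V])
    M=np.zeros((420*S//4*1,560),np.uint8)
    big=np.zeros((70*S,90*S),np.uint8)
    for idx in [range(0,6),range(6,12)]:
        h=cv2.convexHull((((pts[list(idx)]-[335,215]+0.5)*S)).astype(np.float32))
        cv2.fillConvexPoly(big,np.round(h*1).astype(np.int32),255)
    return cv2.resize(big,(90,70),interpolation=cv2.INTER_AREA)/255.
b=np.zeros((70,90));b=m[215:285,335:425].astype(float)
b=cv2.morphologyEx(b,cv2.MORPH_CLOSE,np.ones((3,3)))
from scipy.optimize import minimize
f=lambda q:((mask(q[0],q[1],np.radians(q[2]))-b)**2).sum()
best=min((minimize(f,[450+i,-278+j,119+k],method="Nelder-Mead",options=dict(initial_simplex=[[450+i,-278+j,119+k],[458+i,-278+j,119+k],[450+i,-270+j,119+k],[450+i,-278+j,127+k]])) for i in(0,8) for j in(-6,6) for k in (-4,4)),key=lambda r:r.fun)
print("wedge",best.x,best.fun)
for n,p in dict(tA=(485.5/1,0),).items(): pass
z=lambda u,v:(230+u/4-.4,120+v/4-.4)
for n,p,h in [("tongue far corner",z(517,174),4),("tongue near corner",z(534,288),4),("base far+y",z(114,152),4),("base near+y",z(165,444),4),("bar a",z(403,66),121),("bar b",z(464,384),121),("bar c",z(348,77),121),("bar d",z(403,398),121),
  ("toe",(364.5,248.8),2)]:
    print(n,np.array(p),onz(c,p,h))
```

```text
314
[ 412.4 -291.9    1.3] [ 471.4   40.2 1227.6]
wedge [ 459.1 -277.1  131.7] 92.06763552479816
tongue far corner [358.9 163.1] [ 652.7 -206.6    4. ]
tongue near corner [363.1 191.6] [ 574.8 -215.6    4. ]
base far+y [258.1 157.6] [671.3  66.1   4. ]
base near+y [270.9 230.6] [473.6  34.6   4. ]
bar a [330.4 136.1] [ 699.2 -114.8  121. ]
bar b [345.6 215.6] [ 502.5 -146.6  121. ]
bar c [316.6 138.8] [692.7 -80.7 121. ]
bar d [330.4 219.1] [ 494.6 -109.3  121. ]
toe [364.5 248.8] [ 421. -215.    2.]
```

Run:
```python
from h import *
np.set_printoptions(precision=1,suppress=True)
c=cal("top");im=cv2.imread("pics/top0.png")
hsv=cv2.cvtColor(im,cv2.COLOR_BGR2HSV)
m=((hsv[...,0]<18)&(hsv[...,1]>120)).astype(np.uint8);m[:, :355]=0;m[:225]=0;m[255:]=0;m[:,400:]=0
m=cv2.morphologyEx(m,cv2.MORPH_CLOSE,np.ones((3,3)))
n,l,s,ce=cv2.connectedComponentsWithStats(m);print(s,ce)
cn,_=cv2.findContours(m,0,2);cn=max(cn,key=cv2.contourArea);r=cv2.minAreaRect(cn);print(r,cv2.boxPoints(r))
def corners(x,y,yaw):
    cs,sn=np.cos(yaw),np.sin(yaw)
    V=[(-10,-13,36),(-10,13,36),(10,13,36),(10,-13,36),(10,-13,24),(10,13,24),(80,13,4),(80,-13,4),(80,13,0)]
    return np.array([proj(c,[x+cs*p[0]-sn*p[1],y+sn*p[0]+cs*p[1],p[2]]) for p in V])
a=cv2.resize(im[220:260,350:410],None,fx=12,fy=12,interpolation=cv2.INTER_CUBIC)
q=((corners(458,-276,np.radians(119))-[350,220]+.5)*12)
cv2.polylines(a,[q[:4].astype(int).reshape(-1,1,2)],True,(255,255,0),1)
cv2.polylines(a,[q[4:8].astype(int).reshape(-1,1,2)],True,(255,0,0),1)
cv2.imwrite("pics/ov1.png",a)
```

```text
[[     0      0    560    420 234856]
 [   362    228     35     25    344]] [[279.4 209.5]
 [379.2 240. ]]
((379.1592102050781, 239.95858764648438), (9.816469192504883, 35.43505859375), 61.38954162597656) [[361.3 244.1]
 [392.4 227.2]
 [397.1 235.8]
 [366.  252.8]]
```

View pics/ov1.png

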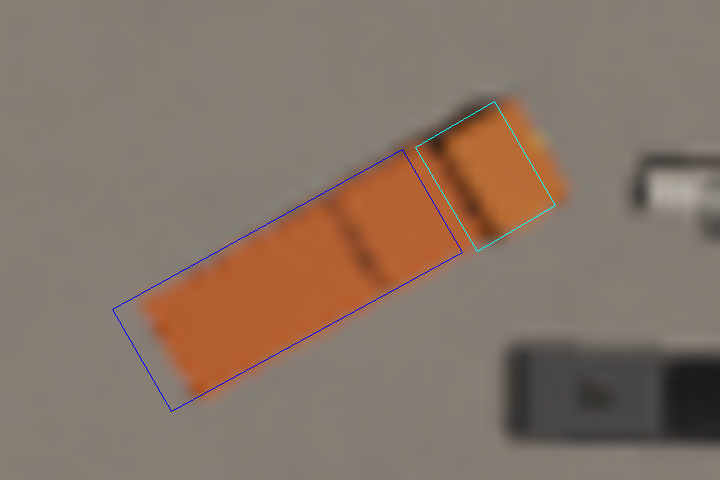

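Run:
```python
from h import *
np.set_printoptions(precision=0,suppress=True,linewidth=200)
c=cal("top");d=np.load("pics/top0.npy")
yaw=np.radians(119);u=np.array([np.cos(yaw),np.sin(yaw)]);v=np.array([-u[1],u[0]])
L=[]
for y in range(150,300):
    for x in range(340,450):
        if d[y,x]<=0: continue
        P=p3(c,(x,y),d[y,x]);q=P[:2]-[459,-281]
        a,b=q@u,q@v
        if abs(a)<45 and abs(b)<100: L.append((P[2],P[0],P[1],a,b,x,y))
L=np.array(sorted(L,reverse=True));print(L[:25])
print("bench noise", np.std([p3(c,(x,y),d[y,x])[2] for x in range(280,300) for y in range(240,250)]),np.mean([p3(c,(x,y),d[y,x])[2] for x in range(280,300) for y in range(240,250)]))
```

```text
[[  87.  454. -308.  -21.   18.  408.  235.]
 [  87.  451. -300.  -13.   16.  405.  236.]
 [  87.  448. -336.  -43.   36.  419.  237.]
 [  87.  459. -298.  -15.    8.  404.  233.]
 [  86.  456. -313.  -27.   18.  410.  234.]
 [  86.  451. -321.  -31.   26.  413.  236.]
 [  86.  451. -326.  -36.   29.  415.  236.]
 [  86.  456. -311.  -25.   17.  409.  234.]
 [  86.  454. -311.  -24.   19.  409.  235.]
 [  85.  459. -309.  -24.   14.  408.  233.]
 [  85.  453. -329.  -39.   28.  416.  235.]
 [  85.  451. -303.  -16.   17.  406.  236.]
 [  85.  451. -311.  -23.   21.  409.  236.]
 [  85.  456. -316.  -30.   20.  411.  234.]
 [  85.  451. -309.  -20.   20.  408.  236.]
 [  84.  449. -324.  -32.   30.  414.  237.]
 [  84.  451. -319.  -29.   25.  412.  236.]
 [  84.  451. -324.  -34.   28.  414.  236.]
 [  84.  448. -334.  -41.   35.  418.  237.]
 [  84.  449. -319.  -28.   27.  412.  237.]
 [  84.  459. -319.  -33.   19.  412.  233.]
 [  84.  454. -327.  -37.   27.  415.  235.]
 [  83.  451. -332.  -41.   32.  417.  236.]
 [  83.  456. -309.  -23.   16.  408.  234.]
 [  83.  459. -304.  -20.   11.  406.  233.]]
bench noise 121.82068460680546 15.824489709137978
```

```bash
cat >> h.py <<'E'
def tool(target,nstep=None):
    s=env.state();r=R.from_euler("xyz",s["tcp_rot"]);d=np.array(target)-s["eef_pos"]
    t=r.inv().apply(d)/10;n=int(np.ceil(np.linalg.norm(d)/45))
    print("pos",s["eef_pos"],"rot",s["tcp_rot"],"tool delta cm",t,"rows",n,"each",t/n)
E
python3 - <<'E'
from h import *
np.set_printoptions(precision=3,suppress=True)
s=env.state();print(s["eef_pos"],s["tcp_rot"],s["joints"])
r=R.from_euler("xyz",s["tcp_rot"]);p=s["eef_pos"]
for q in [(330,340,300),(440,100,300),(465,-100,300),(459,-270,300)]:
    d=r.inv().apply(np.array(q)-p)/10;n=int(np.ceil(np.linalg.norm(d)/4.5));print(n,d,d/n);p=np.array(q)
E
```

```text
[225.281 583.002 292.274] [3.141 0.    2.773] [ 1.096  0.491  1.559  0.     1.092 -0.106]
6 [-18.528 -18.891  -0.775] [-3.088 -3.149 -0.129]
6 [-18.912 -18.421  -0.002] [-3.152 -3.07  -0.   ]
5 [ -9.542 -17.754  -0.002] [-1.908 -3.551 -0.   ]
4 [ -5.569 -16.073  -0.002] [-1.392 -4.018 -0.   ]
```

```bash
python3 -m inch '{"hand":[0.5,0.5,0.5,0.5,0.5,0.5,0.5,0.5,0.5,0.5,0.5,0.5,0.5,0.5,0.5,0.5,0.5],"delta_pos":[[-3.1,-3.15,-0.1],[-3.1,-3.15,-0.1],[-3.1,-3.15,-0.1],[-3.1,-3.15,-0.1],[-3.1,-3.15,-0.1],[-3.1,-3.15,-0.1],[-3.15,-3.07,0],[-3.15,-3.07,0],[-3.15,-3.07,0],[-3.15,-3.07,0],[-3.15,-3.07,0],[-3.15,-3.07,0],[-1.9,-3.55,0],[-1.9,-3.55,0],[-1.9,-3.55,0],[-1.9,-3.55,0],[-1.9,-3.55,0]],"turn":[0,0,0,0,0,0,0,0,0,0,0,0,0,0,0,0,0]}'
```

```text
t: 2.75
eef_pos: [465.1, -101.8, 298.4]
tcp_rot: [3.141, 0.001, 2.773]
ft_force: [0.5, 0.3, -0.4]
opening: 0.499
```

```bash
python3 -m inch '{"hand":[0.5,0.5,0.5,0.5,0.5,0.5,0.5,0.5,0.5,0.5],"delta_pos":[[-1.4,-4.0,0],[-1.4,-4.0,0],[-1.4,-4.0,0],[-1.4,-4.0,0],[0,0,0],[0,0,0],[0,0,0],[0,0,0],[0,0,0],[0,0,0]],"turn":[0,0,0,0,0.14,0.14,0.14,0.14,0.14,0]}'
python3 - <<'E'
from h import *
np.set_printoptions(precision=3,suppress=True)
print(env.state()["joints"])
c=cal("wrist");np.save("pics/c1.npy",c,allow_pickle=True);im,d=viewer.read_camera("wrist");cv2.imwrite("pics/w1.png",im);np.save("pics/w1.npy",d)
E
```

```text
t: 3.75
eef_pos: [459.7, -269.5, 298.3]
tcp_rot: [3.141, 0.0, 2.071]
ft_force: [0.4, 0.2, -0.1]
opening: 0.498
[-0.654  0.354  1.776  0.     1.011 -1.154]
```

View pics/w1.png

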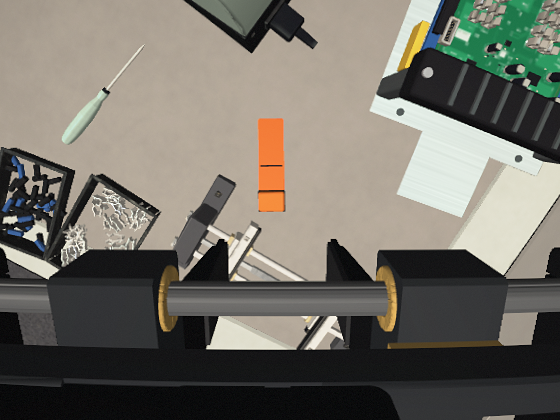

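Run:
```python
import cv2
im=cv2.imread("pics/w1.png")
cv2.imwrite("pics/w1a.png",cv2.resize(im[105:225,240:305],None,fx=5,fy=5,interpolation=cv2.INTER_CUBIC))
cv2.imwrite("pics/w1b.png",cv2.resize(im[60:220,360:560],None,fx=3.7,fy=3.7,interpolation=cv2.INTER_CUBIC))
```

```text
(no output)
```

View pics/w1a.png

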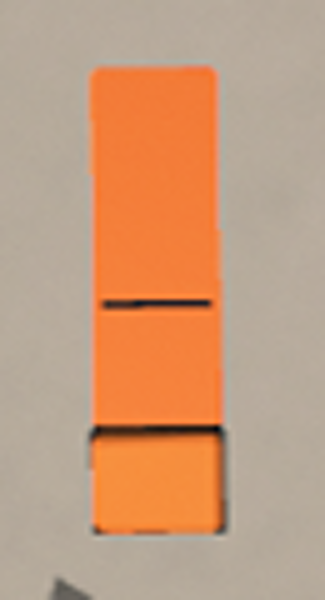

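View pics/w1b.png

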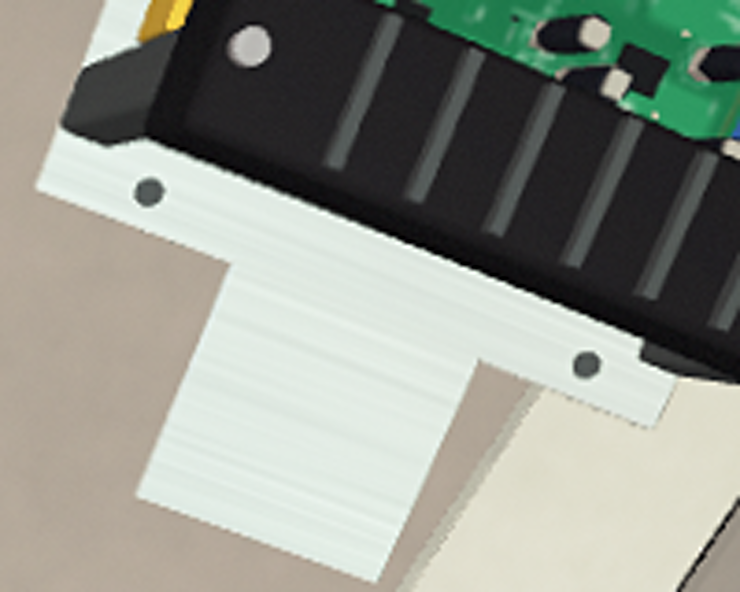

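Run:
```python
from h import *
np.set_printoptions(precision=1,suppress=True)
c=np.load("pics/c1.npy",allow_pickle=True).item()
a=lambda u,v:(240+u/5-.4,105+v/5-.4);b=lambda u,v:(360+u/3.7-.37,60+v/3.7-.37)
w={n:onz(c,a(*p),z) for n,p,z in [("toe1",(92,66),4),("toe2",(217,66),4),("line",(157,303),17),("bf1",(92,431),36),("bf2",(224,431),36),("br1",(94,531),36),("br2",(223,531),36)]}
for k in w: print(k,w[k])
toe=(w["toe1"]+w["toe2"])/2; bf=(w["bf1"]+w["bf2"])/2;br=(w["br1"]+w["br2"])/2
print("widths",np.linalg.norm(w["toe1"]-w["toe2"]),np.linalg.norm(w["bf1"]-w["bf2"]),"len",np.linalg.norm((bf-br)[:2]),np.linalg.norm((toe-br)[:2]))
dv=(toe-(bf+br)/2)[:2];yaw=np.arctan2(dv[1],dv[0]);print("yaw",np.degrees(yaw),"len80",np.linalg.norm(dv))
u=np.array([np.cos(yaw),np.sin(yaw)]);
print("origin est", (toe[:2]-80*u), bf[:2]-10*u, br[:2]+10*u, w["line"][:2]-34*u)
F={n:onz(c,b(*p),4) for n,p in [("te1",(136,496)),("te2",(377,583)),("b1",(37,187)),("b2",(655,428)),("i1",(230,262)),("i2",(477,360))]}
for k in F: print(k,F[k])
f=lambda p,q:np.linalg.norm(F[p]-F[q])
print("tongue w",f("te1","te2"),f("i1","i2"),"base w",f("b1","b2"),"tongue len",f("te1","i1"),f("te2","i2"))
e=(F["b2"]-F["b1"])[:2];print("yaw from base",np.degrees(np.arctan2(e[1],e[0]))+90)
e=(F["te2"]-F["te1"])[:2];print("yaw tongue end",np.degrees(np.arctan2(e[1],e[0]))+90)
e=((F["i1"]+F["i2"])-(F["te1"]+F["te2"]))[:2];print("tongue axis",np.degrees(np.arctan2(e[1],e[0])))
print("tongue end mid",(F["te1"]+F["te2"])/2,"base front mid",(F["b1"]+F["b2"])/2,"inner mid",(F["i1"]+F["i2"])/2)
```

```text
toe1 [ 407.4 -217.     4. ]
toe2 [ 429.7 -204.8    4. ]
line [ 441.5 -251.7   17. ]
bf1 [ 441.5 -277.6   36. ]
bf2 [ 464.  -265.3   36. ]
br1 [ 451.2 -295.    36. ]
br2 [ 473.5 -282.8   36. ]
widths 25.398087804938942 25.655593228999404 len 19.976524378746007 89.51509532463356
yaw 119.39057103661362 len80 79.52739993942023
origin est [ 457.8 -280.6] [ 457.7 -280.1] [ 457.5 -280.2] [ 458.2 -281.3]
te1 [ 573.8 -215.2    4. ]
te2 [ 651.9 -202.1    4. ]
b1 [ 503.1 -155.6    4. ]
b2 [ 699.7 -122.5    4. ]
i1 [ 561.2 -146.2    4. ]
i2 [ 639.8 -133.4    4. ]
tongue w 79.14680252029669 79.63074919584093 base w 199.42004230209488 tongue len 70.11623896822262 69.72867494054726
yaw from base 99.55382634217746
yaw tongue end 99.50736026042027
tongue axis 100.14902254595333
tongue end mid [ 612.9 -208.7    4. ] base front mid [ 601.4 -139.     4. ] inner mid [ 600.5 -139.8    4. ]
```

Run:
```python
from h import *
np.set_printoptions(precision=3,suppress=True)
tool([454.9,-275.3,94])
```

```text
pos [ 459.73  -269.549  298.262] rot [3.141 0.    2.076] tool delta cm [-0.268 -0.704 20.426] rows 5 each [-0.054 -0.141  4.085]
```

```bash
python3 -m inch '{"hand":[0.5,0.5,0.5,0.5,0.5,0.5,0.5,0.5],"delta_pos":[[-0.27,-0.7,0],[0,0,4.2],[0,0,4.2],[0,0,4.0],[0,0,3.0],[0,0,3.0],[0,0,1.5],[0,0,0.5]],"turn":[-0.01,0,0,0,0,0,0,0]}'
python3 - <<'E'
from h import *
np.set_printoptions(precision=3,suppress=True)
tool([454.9,-275.3,94])
c=cal("wrist");im,d=viewer.read_camera("wrist");cv2.imwrite("pics/w2.png",im)
im,d=viewer.read_camera("scene");cv2.imwrite("pics/s2.png",cv2.resize(im[200:350,200:440],None,fx=3.3,fy=3.3))
E
```

```text
t: 4.6
eef_pos: [454.3, -275.3, 92.6]
tcp_rot: [-3.141, -0.002, 2.086]
ft_force: [-0.4, 0.3, 0.4]
opening: 0.499
pos [ 454.284 -275.324   92.635] rot [-3.141 -0.002  2.086] tool delta cm [-0.028  0.055 -0.137] rows 1 each [-0.028  0.055 -0.137]
```

View pics/w2.png

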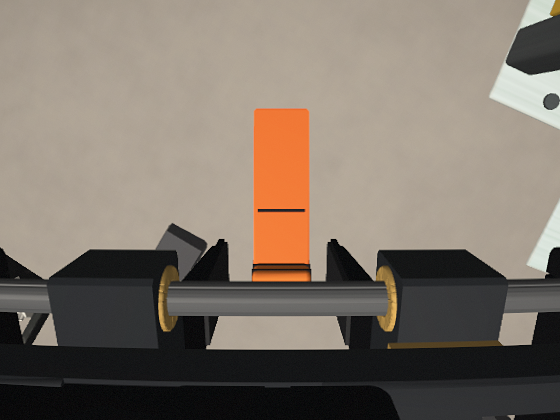

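View pics/s2.png

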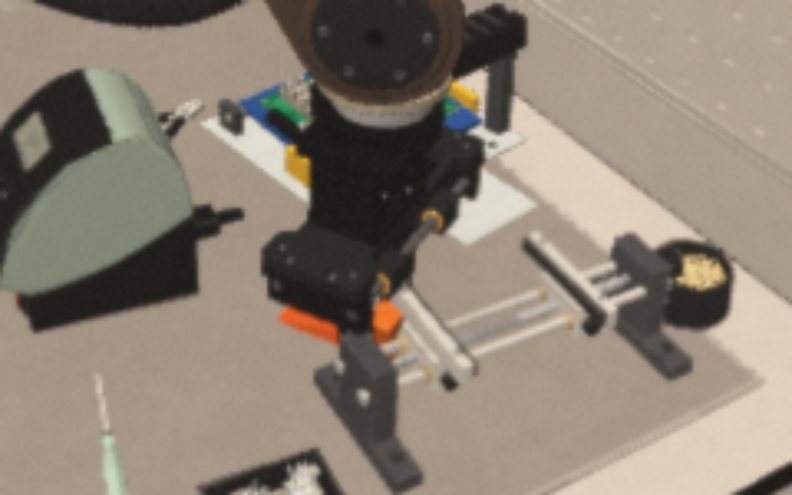

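The wedge (columns 254–310) is centred between the fingers (226 and 330). There is no contact force and the hand clears the board holder. Closing now.

```bash
python3 -m inch '{"hand":[0,0,0,0,0,0,0],"delta_pos":[[0,0,0],[0,0,0],[0,0,0],[0,0,0],[0,0,0],[0,0,0],[0,0,0]],"turn":[0,0,0,0,0,0,0]}'
python3 -m inch '{"hand":[0,0,0,0,0,0],"delta_pos":[[0,0,-0.5],[0,0,-2],[0,0,-4],[0,0,-4],[0,0,-4],[0,0,0]],"turn":[0,0,0,0,0,0]}'
python3 - <<'E'
from h import *
np.set_printoptions(precision=3,suppress=True)
c=cal("wrist");np.save("pics/c3.npy",c,allow_pickle=True);im,d=viewer.read_camera("wrist");cv2.imwrite("pics/w3.png",im)
print(env.state()["joints"])
# Target: wedge origin at fixture x=-155,TCP +6 
o=np.array([584.5,-41.]);y=np.radians(99.6);u=np.array([np.cos(y),np.sin(y)])
for fx in (-170,-150): print(fx,o+u*(fx+6))
t=o+u*(-170+6);tool([t[0],t[1],220])
E
```

```text
t: 5.4
eef_pos: [455.1, -275.4, 94.9]
tcp_rot: [3.141, 0.001, 2.083]
ft_force: [-0.2, 0.9, 7.0]
opening: 0.271
t: 6.0
eef_pos: [455.9, -275.9, 244.1]
tcp_rot: [3.138, 0.007, 2.083]
ft_force: [0.3, -0.8, -0.8]
opening: 0.269
[-0.668  0.42   1.847  0.     0.87  -1.181]
-170 [ 611.85  -202.703]
-150 [ 608.515 -182.983]
pos [ 455.213 -275.466  241.48 ] rot [3.14  0.004 2.083] tool delta cm [-1.325 17.216  2.185] rows 4 each [-0.331  4.304  0.546]
```

View pics/w3.png

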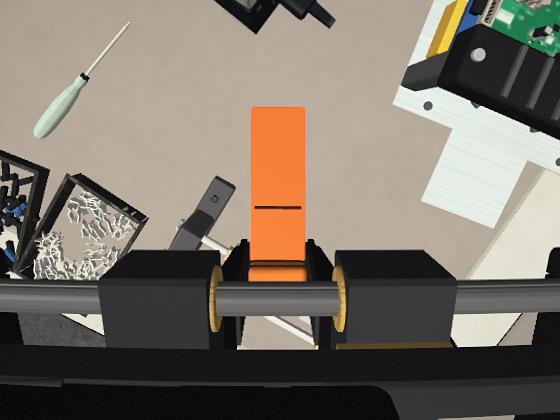

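Run:
```python
from h import *
np.set_printoptions(precision=3,suppress=True)
o=np.array([584.5,-41.]);y=np.radians(99.6);u=np.array([np.cos(y),np.sin(y)])
t=o+u*(-185+6);print(t);tool([t[0],t[1],190])
```

```text
[ 614.352 -217.493]
pos [ 455.213 -275.466  241.48 ] rot [3.14  0.004 2.083] tool delta cm [-2.724 16.703  5.19 ] rows 4 each [-0.681  4.176  1.297]
```

```bash
python3 -m inch '{"hand":[0,0,0,0,0,0,0,0,0],"delta_pos":[[-0.68,4.18,0.5],[-0.68,4.18,1.0],[-0.68,4.18,1.8],[-0.68,4.16,1.8],[0,0,0],[0,0,0],[0,0,0],[0,0,0],[0,0,0]],"turn":[0,0,0,0,0.12,0.12,0.1,0,0]}'
python3 - <<'E'
from h import *
np.set_printoptions(precision=3,suppress=True)
c=cal("wrist");np.save("pics/c4.npy",c,allow_pickle=True);im,d=viewer.read_camera("wrist");cv2.imwrite("pics/w4.png",im)
print(env.state()["joints"])
o=np.array([584.5,-41.]);y=np.radians(99.6);u=np.array([np.cos(y),np.sin(y)])
t=o+u*(-185+6);print(t);tool([t[0],t[1],100])
E
```

```text
t: 6.95
eef_pos: [613.4, -217.1, 187.1]
tcp_rot: [-3.14, -0.001, 1.746]
ft_force: [0.2, 0.1, -0.4]
opening: 0.273
[-0.442  0.638  1.593  0.     0.911 -0.616]
[ 614.352 -217.493]
pos [ 613.512 -217.109  187.374] rot [-3.141 -0.001  1.745] tool delta cm [-0.06   0.085  8.737] rows 2 each [-0.03   0.042  4.369]
```

View pics/w4.png

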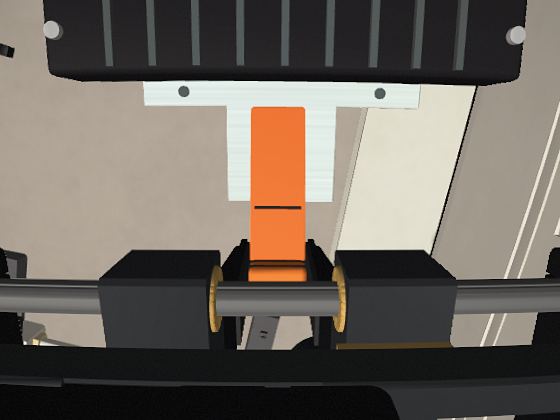

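Run:
```python
from h import *
np.set_printoptions(precision=1,suppress=True)
c=np.load("pics/c4.npy",allow_pickle=True).item()
o=np.array([584.5,-41.]);y=np.radians(99.6);u=np.array([np.cos(y),np.sin(y)]);v=np.array([-u[1],u[0]])
F=lambda P:((P[:2]-o)@u,(P[:2]-o)@v)
for n,p,z in [("te1",(228,201),4),("te2",(333,201),4),("b1",(144,104),4),("b2",(419,108),4),("toe1",(251,107),96.5),("toe2",(305,107),96.5),("line1",(255,207),109.5),("line2",(301,207.5),109.5),("bfront1",(250,263),128.5),("bfront2",(307,263),128.5)]:
    P=onz(c,p,z);print(n,P,np.array(F(P)))
```

```text
te1 [ 573.6 -216.     4. ] [-170.7   39.9]
te2 [ 652.3 -202.     4. ] [-170.1  -40. ]
b1 [ 502.6 -155.4    4. ] [-99.2  99.8]
b2 [ 700.  -123.2    4. ] [-100.3 -100.2]
toe1 [ 586.9 -147.2   96.5] [-105.1   15.4]
toe2 [ 612.4 -142.7   96.5] [-104.9  -10.5]
line1 [ 597.  -192.4  109.5] [-151.4   12.9]
line2 [ 618.5 -188.8  109.5] [-151.4   -8.8]
bfront1 [ 599.3 -213.1  128.5] [-172.1   14.1]
bfront2 [ 623.8 -208.7  128.5] [-171.9  -10.8]
```

```bash
python3 -m inch '{"hand":[0,0,0,0,0,0],"delta_pos":[[0,0.2,0],[0,0,3.5],[0,0,3.0],[0,0,1.8],[0,0,0.3],[0,0,0]],"turn":[0.008,0,0,0,0,0]}'
python3 - <<'E'
from h import *
np.set_printoptions(precision=3,suppress=True)
s=env.state();print(s["eef_pos"],s["ft_force"])
E
```

```text
t: 7.6
eef_pos: [615.9, -216.9, 102.2]
tcp_rot: [-3.141, -0.0, 1.735]
ft_force: [-0.6, 0.2, 0.6]
opening: 0.269
[ 615.866 -216.888  102.155] [-0.65   0.159  0.589]
```

```bash
python3 -m inch '{"hand":[0,0,0,0,0,0],"delta_pos":[[0,0,0.15],[1.5,0,0],[1.5,0,0],[0,0,0.15],[0,0,0.1],[0,0,0]],"turn":[0,0,0,0,0,0]}'
python3 - <<'E'
from h import *
np.set_printoptions(precision=3,suppress=True)
s=env.state();print(s["eef_pos"],s["ft_force"],s["tcp_rot"])
o=np.array([584.5,-41.]);y=np.radians(99.6);u=np.array([np.cos(y),np.sin(y)]);v=np.array([-u[1],u[0]])
print((s["eef_pos"][:2]-o)@u,(s["eef_pos"][:2]-o)@v)
c=cal("wrist");np.save("pics/c5.npy",c,allow_pickle=True);im,d=viewer.read_camera("wrist");cv2.imwrite("pics/w5.png",im)
E
```

```text
t: 8.2
eef_pos: [611.1, -186.7, 99.0]
tcp_rot: [3.141, -0.0, 1.735]
ft_force: [-1.0, 4.5, 5.7]
opening: 0.267
[ 611.142 -186.727   98.972] [-1.027  4.509  5.716] [ 3.141 -0.     1.735]
-148.12951274804087 -1.9665940555941492
```

View pics/w5.png

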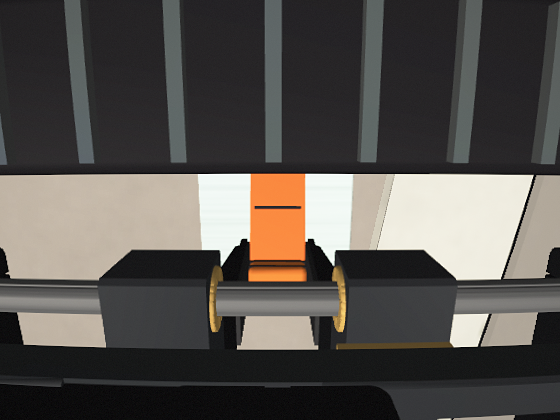

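```bash
python3 -m inch '{"hand":[0,0,0,0],"delta_pos":[[0.5,0,0],[0.5,0,0],[0,0,0],[0,0,0]],"turn":[0,0,0,0]}'
python3 - <<'E'
from h import *
np.set_printoptions(precision=3,suppress=True)
s=env.state();print(s["eef_pos"],s["ft_force"],s["tcp_rot"],s["joints"])
o=np.array([584.5,-41.]);y=np.radians(99.6);u=np.array([np.cos(y),np.sin(y)]);v=np.array([-u[1],u[0]])
print((s["eef_pos"][:2]-o)@u,(s["eef_pos"][:2]-o)@v)
from scipy.optimize import least_squares
D=[(np.hypot(225.3,583),292.3,.491,1.559),(np.hypot(459.7,269.5),298.3,.354,1.776),(np.hypot(455.2,275.5),241.5,.42,1.847),(np.hypot(613.5,217.1),187.4,.638,1.593),(np.hypot(*s["eef_pos"][:2]),s["eef_pos"][2],s["joints"][1],s["joints"][2])]
def fk(p,j2,j3):
    a,d,L1,L2,e=p;q=j2+j3
    return a+L1*np.sin(j2)+L2*np.sin(q)+e*np.cos(q), d+L1*np.cos(j2)+L2*np.cos(q)-e*np.sin(q)
def res(p): return np.concatenate([np.array(fk(p,a,b))-[r,z] for r,z,a,b in D])
q=least_squares(res,[0,0,450,450,0]);print(q.x,res(q.x))
E
```

```text
t: 8.65
eef_pos: [609.7, -177.2, 99.0]
tcp_rot: [3.14, 0.001, 1.735]
ft_force: [0.7, 1.0, 6.3]
opening: 0.268
[ 609.73  -177.193   98.976] [0.743 1.003 6.333] [3.14  0.001 1.735] [-0.387  0.736  1.69   0.     0.714 -0.551]
-138.49369523733284 -2.163575315823542
[  3.997   2.425 582.04  410.347  38.486] [-0.204  0.053  0.314 -0.243 -0.578 -0.31   0.391  0.516  0.077 -0.016]
```

```bash
python3 -m inch '{"hand":[0.45,0.45,0.45,0.45,0.45,0.45,0.45,0.45,0.45],"delta_pos":[[0,0,0],[0,0,0],[0,0,0],[0,0,-1],[0,0,-2],[0,0,-3],[-2,0,-2],[-4,0,-2],[-4,0,-2]],"turn":[0,0,0,0,0,0,0,0,0]}'
python3 - <<'E'
from h import *
np.set_printoptions(precision=1,suppress=True)
s=env.state();print(s["eef_pos"],s["ft_force"])
c=cal("wrist");np.save("pics/c6.npy",c,allow_pickle=True);im,d=viewer.read_camera("wrist");cv2.imwrite("pics/w6.png",im)
E
```

```text
t: 9.55
eef_pos: [625.7, -276.6, 220.2]
tcp_rot: [3.141, 0.0, 1.736]
ft_force: [1.0, 1.1, 0.0]
opening: 0.449
[ 625.7 -276.6  220.2] [1.  1.1 0. ]
```

View pics/w6.png

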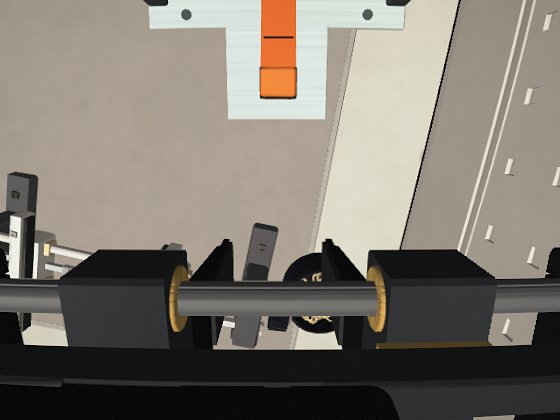

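Run:
```python
from h import *
np.set_printoptions(precision=2,suppress=True)
s=env.state();r=R.from_euler("xyz",s["tcp_rot"]);p=s["eef_pos"]
for q in [(450,-150,400),(420,120,560),(200,400,700),(-74,444,800)]:
    d=r.inv().apply(np.array(q)-p)/10;n=int(np.ceil(np.linalg.norm(d)/4.9));print(n,d,d/n);p=np.array(q)
```

```text
6 [ 15.88 -15.22 -17.81] [ 2.65 -2.54 -2.97]
7 [ 27.04   1.48 -16.14] [ 3.86  0.21 -2.31]
8 [ 31.1  -17.12 -14.26] [ 3.89 -2.14 -1.78]
7 [  8.7  -26.28 -10.18] [ 1.24 -3.75 -1.45]
```

```bash
python3 -m inch '{"hand":[0,0,0,0,0,0,0,0,0,0,0,0,0],"delta_pos":[[2.65,-2.54,-2.97],[2.65,-2.54,-2.97],[2.65,-2.54,-2.97],[2.65,-2.54,-2.97],[2.65,-2.54,-2.97],[2.65,-2.54,-2.97],[3.86,0.21,-2.31],[3.86,0.21,-2.31],[3.86,0.21,-2.31],[3.86,0.21,-2.31],[3.86,0.21,-2.31],[3.86,0.21,-2.31],[3.86,0.21,-2.31]],"turn":[0,0,0,0,0,0,0,0,0,0,0,0,0]}'
python3 - <<'E'
from h import *
print(env.state()["joints"])
im,d=viewer.read_camera("scene");cv2.imwrite("pics/s7.png",im)
E
```

```text
t: 10.9
eef_pos: [418.3, 126.4, 559.7]
tcp_rot: [3.141, -0.0, 1.735]
ft_force: [0.3, 0.3, -0.0]
opening: 0.004
[ 1.41979649e-01  3.34174998e-02  1.50366072e+00  5.81727188e-05
  1.60356090e+00 -2.18570390e-02]
```

View pics/s7.png

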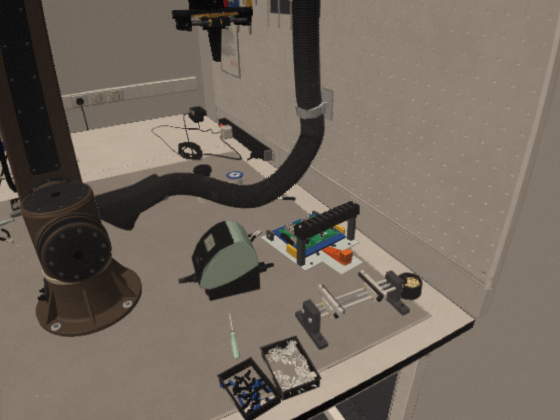

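```bash
python3 -m inch '{"hand":[0,0,0,0,0,0,0,0,0,0,0,0,0,0,0],"delta_pos":[[3.89,-2.14,-1.78],[3.89,-2.14,-1.78],[3.89,-2.14,-1.78],[3.89,-2.14,-1.78],[3.89,-2.14,-1.78],[3.89,-2.14,-1.78],[3.89,-2.14,-1.78],[3.7,-2.14,-1.78],[1.24,-3.75,-1.45],[1.24,-3.75,-1.45],[1.24,-3.75,-1.45],[1.24,-3.75,-1.45],[1.24,-3.75,-1.45],[1.24,-3.75,-1.45],[1.0,-3.75,-1.45]],"turn":[0,0,0,0,0,0,0,0,0,0,0,0,0,0,0]}'
python3 - <<'E'
from h import *
print(env.state()["joints"])
E
```

```text
t: 12.45
eef_pos: [-74.2, 441.7, 802.9]
tcp_rot: [3.141, -0.0, 1.735]
ft_force: [0.8, 0.6, -0.1]
opening: 0.006
[ 1.58965095e+00  1.60665692e-01  7.40658372e-01 -6.45328409e-05
  2.23982664e+00  1.42564802e+00]
```

```bash
for i in 1; do python3 -m inch '{"hand":[0,0],"delta_pos":[[0,0,-4],[0,0,-4]],"turn":[0,0]}'; done; python3 -c "
from h import *
print(env.state()['joints'].round(3))"
python3 -m inch '{"hand":[0,0],"delta_pos":[[0,0,-4],[0,0,-4]],"turn":[0,0]}'; python3 -c "
from h import *
print(env.state()['joints'].round(3))"
```

```text
t: 12.65
eef_pos: [-73.8, 441.7, 871.9]
tcp_rot: [3.141, -0.002, 1.737]
ft_force: [-0.2, 0.5, 0.9]
opening: 0.004
[ 1.589  0.286  0.345 -0.     2.509  1.422]
t: 12.85
eef_pos: [-59.6, 384.3, 912.7]
tcp_rot: [-3.111, 0.13, 1.738]
ft_force: [0.9, 0.8, -1.0]
opening: 0.003
[1.551 0.35  0.073 0.021 2.852 1.407]
```

```bash
python3 -m inch '{"hand":[0,0],"delta_pos":[[1,0,2],[0,0,0]],"turn":[0,0]}'; python3 -c "
from h import *
s=env.state();print(s['joints'].round(3), R.from_euler('xyz',s['tcp_rot']).as_matrix()[:,2].round(3))"
```

```text
t: 13.05
eef_pos: [-60.8, 385.4, 896.6]
tcp_rot: [-3.112, 0.125, 1.736]
ft_force: [-0.1, 1.2, -0.8]
opening: 0.004
[1.554 0.27  0.283 0.016 2.717 1.405] [-0.009 -0.128 -0.992]
```

```bash
python3 -m inch '{"hand":[0,0,0],"delta_pos":[[4,0,0],[4,0,0],[4,0,0]],"turn":[0,0,0]}'; python3 -c "
from h import *
s=env.state();print(s['joints'].round(3), R.from_euler('xyz',s['tcp_rot']).as_matrix()[:,2].round(3))"
```

```text
t: 13.35
eef_pos: [-78.5, 491.6, 857.1]
tcp_rot: [-3.112, 0.116, 1.736]
ft_force: [0.3, 0.8, 0.4]
opening: 0.006
[1.591 0.481 0.047 0.032 2.732 1.457] [-0.01  -0.119 -0.993]
```

Run:
```python
from h import *
np.set_printoptions(precision=2,suppress=True)
s=env.state();r=R.from_euler("xyz",s["tcp_rot"]);p=s["eef_pos"]
for q in [(-70,430,760),(290,310,740),(420,40,720),(350,-260,700),(190,-540,700)]:
    d=r.inv().apply(np.array(q)-p)/10;n=int(np.ceil(np.linalg.norm(d)/4.95));print(n,d,d/n);p=np.array(q)
```

```text
3 [-5.05  0.14 10.37] [-1.68  0.05  3.46]
8 [-17.4   33.65   3.04] [-2.17  4.21  0.38]
7 [-28.34   8.54   5.06] [-4.05  1.22  0.72]
7 [-28.02 -11.67   5.63] [-4.   -1.67  0.8 ]
7 [-24.82 -20.29   3.5 ] [-3.55 -2.9   0.5 ]
```

```bash
python3 -m inch '{"hand":[0,0,0,0,0,0,0,0,0,0,0,0,0,0,0,0,0,0],"delta_pos":[[-1.7,0,3.4],[-1.7,0,3.4],[-1.7,0,3.4],[-2.2,4.2,0.4],[-2.2,4.2,0.4],[-2.2,4.2,0.4],[-2.2,4.2,0.4],[-2.2,4.2,0.4],[-2.2,4.2,0.4],[-2.2,4.2,0.4],[-2.2,4.2,0.4],[-4,1.2,0.7],[-4,1.2,0.7],[-4,1.2,0.7],[-4,1.2,0.7],[-4,1.2,0.7],[-4,1.2,0.7],[-4,1.2,0.7]],"turn":[0,0,0,0,0,0,0,0,0,0,0,0,0,0,0,0,0,0]}'; python3 -c "
from h import *
s=env.state();print(s['joints'].round(3), R.from_euler('xyz',s['tcp_rot']).as_matrix()[:,2].round(3))"
```

```text
t: 15.15
eef_pos: [414.2, 64.7, 765.7]
tcp_rot: [-3.113, 0.113, 1.735]
ft_force: [1.4, 0.3, 0.2]
opening: 0.003
[ 0.051  0.079  0.944 -0.136  2.129 -0.183] [-0.01  -0.115 -0.993]
```

```bash
python3 -m inch '{"hand":[0,0,0,0,0,0,0,0,0,0,0,0,0,0,0],"delta_pos":[[-4,-1.6,0.8],[-4,-1.6,0.8],[-4,-1.6,0.8],[-4,-1.6,0.8],[-4,-1.6,0.8],[-4,-1.6,0.8],[-4,-1.6,0.8],[-4,-1.6,0.8],[-3.5,-2.9,0.5],[-3.5,-2.9,0.5],[-3.5,-2.9,0.5],[-3.5,-2.9,0.5],[-3.5,-2.9,0.5],[-3.5,-2.9,0.5],[-3.5,-2.9,0.5]],"turn":[0,0,0,0,0,0,0,0,0,0,0,0,0,0,0]}'; python3 -c "
from h import *
s=env.state();print(s['joints'].round(3), R.from_euler('xyz',s['tcp_rot']).as_matrix()[:,2].round(3))"
```

```text
t: 16.65
eef_pos: [176.9, -553.6, 740.7]
tcp_rot: [-3.111, 0.114, 1.735]
ft_force: [0.8, -1.1, 0.6]
opening: 0.003
[-1.363  0.319  0.697 -0.039  2.012 -1.545] [-0.011 -0.117 -0.993]
```

```bash
python3 -m inch '{"hand":[0,0],"delta_pos":[[0,0,-4],[0,0,-3]],"turn":[0,0]}'; python3 -c "
from h import *
s=env.state();print(s['joints'].round(3), R.from_euler('xyz',s['tcp_rot']).as_matrix()[:,2].round(3))"
python3 -m inch '{"hand":[0,0],"delta_pos":[[0,0,-4],[0,0,-4]],"turn":[0,0]}'; python3 -c "
from h import *
s=env.state();print(s['joints'].round(3), R.from_euler('xyz',s['tcp_rot']).as_matrix()[:,2].round(3))"
```

```text
t: 16.85
eef_pos: [178.0, -544.8, 810.2]
tcp_rot: [-3.111, 0.112, 1.733]
ft_force: [0.3, 0.8, 0.6]
opening: 0.006
[-1.358  0.411  0.348 -0.047  2.272 -1.551] [-0.012 -0.115 -0.993]
t: 17.05
eef_pos: [174.8, -524.1, 850.6]
tcp_rot: [-3.112, 0.117, 1.736]
ft_force: [-6.1, 25.8, 13.3]
opening: 0.005
[-1.356  0.494  0.046 -0.058  2.484 -1.567] [-0.01  -0.12  -0.993]
```

```bash
python3 -m inch '{"hand":[0],"delta_pos":[[0,0,-2]],"turn":[0]}'; python3 -c "
from h import *
s=env.state();print(s['joints'].round(3), R.from_euler('xyz',s['tcp_rot']).as_matrix()[:,2].round(3))"
python3 -m inch '{"hand":[0],"delta_pos":[[0,0,-5]],"turn":[0]}'; python3 -c "
from h import *
s=env.state();print(s['joints'].round(3), R.from_euler('xyz',s['tcp_rot']).as_matrix()[:,2].round(3))"
```

```text
t: 17.15
eef_pos: [172.8, -515.6, 856.6]
tcp_rot: [-3.112, 0.122, 1.736]
ft_force: [0.5, -1.3, -0.1]
opening: 0.009
[-1.356  0.482  0.05  -0.058  2.489 -1.568] [-0.009 -0.125 -0.992]
t: 17.25
eef_pos: [166.6, -490.8, 874.8]
tcp_rot: [-3.114, 0.146, 1.737]
ft_force: [-1.6, 0.6, 0.9]
opening: 0.002
[-1.358  0.447  0.047 -0.057  2.502 -1.57 ] [-0.003 -0.147 -0.989]
```

Run:
```python
from h import *
np.set_printoptions(precision=0,suppress=True)
c=cal("scene");im=cv2.imread("pics/scene0.png");d=np.load("pics/scene0.npy")
for px in [(60,60),(130,90),(100,100),(180,85),(120,150),(60,175),(190,150),(215,60),(150,40),(20,180),(45,140),(197,115),(240,130),(170,120)]:
    print(px,d[px[1],px[0]],p3(c,px,d[px[1],px[0]]))
c=cal("top");d=np.load("pics/top0.npy")
for px in [(50,50),(50,150),(90,200),(20,200),(20,360),(10,235),(80,240)]:
    print("top",px,p3(c,px,d[px[1],px[0]]))
```

```text
(60, 60) 1858.3451 [  59. 1431.  372.]
(130, 90) 1349.4191 [269. 629. 337.]
(100, 100) 2000.1313 [ 207. 1395.  153.]
(180, 85) 2179.5232 [ 640. 1405.  168.]
(120, 150) 1775.7529 [224. 995.   3.]
(60, 175) 1548.6794 [-40. 841.   4.]
(190, 150) 1767.9583 [505. 830.  -1.]
(215, 60) 1885.1584 [ 742. 1072.  334.]
(150, 40) 2037.693 [ 519. 1446.  416.]
(20, 180) 876.21875 [-78. 155. 271.]
(45, 140) 1893.4106 [ -98. 1331.   16.]
(197, 115) 2084.819 [ 658. 1192.   46.]
(240, 130) 1790.063 [731. 780.  66.]
(170, 120) 2159.8098 [ 541. 1326.    4.]
top (50, 50) [629. 259. 783.]
top (50, 150) [526. 256. 782.]
top (90, 200) [476. 215. 781.]
top (20, 200) [477. 285. 782.]
top (20, 360) [218. 523. 334.]
top (10, 235) [471. 723.  26.]
top (80, 240) [456. 543.   8.]
```

Run:
```python
from h import *
np.set_printoptions(precision=2,suppress=True)
s=env.state();r=R.from_euler("xyz",s["tcp_rot"]);p=s["eef_pos"]
for q in [(330,-250,620),(430,60,450),(340,370,420),(60,590,400),(-85,800,340)]:
    d=r.inv().apply(np.array(q)-p)/10;n=int(np.ceil(np.linalg.norm(d)/4.95));print(n,d,d/n);p=np.array(q)
```

```text
8 [24.52 20.69 21.61] [3.07 2.59 2.7 ]
8 [31.08 15.32 12.21] [3.89 1.91 1.53]
7 [32.16 -3.8  -1.58] [ 4.59 -0.54 -0.23]
8 [ 26.33 -24.02  -1.18] [ 3.29 -3.   -0.15]
6 [ 23.73 -10.76   2.88] [ 3.96 -1.79  0.48]
```

```bash
python3 -m inch '{"hand":[0,0,0,0,0,0,0,0,0,0,0,0,0,0,0,0],"delta_pos":[[3.1,2.6,2.7],[3.1,2.6,2.7],[3.1,2.6,2.7],[3.1,2.6,2.7],[3.1,2.6,2.7],[3.1,2.6,2.7],[3.1,2.6,2.7],[3.0,2.5,2.7],[3.9,1.9,1.5],[3.9,1.9,1.5],[3.9,1.9,1.5],[3.9,1.9,1.5],[3.9,1.9,1.5],[3.9,1.9,1.5],[3.9,1.9,1.5],[3.9,1.9,1.5]],"turn":[0,0,0,0,0,0,0,0,0,0,0,0,0,0,0,0]}'; python3 -c "
from h import *
np.set_printoptions(precision=2,suppress=True)
s=env.state();r=R.from_euler('xyz',s['tcp_rot']);print(s['joints'].round(3), r.as_matrix()[:,2].round(3))
p=s['eef_pos']
for q in [(340,370,420),(60,590,400),(-85,800,340)]:
    d=r.inv().apply(np.array(q)-p)/10;n=int(np.ceil(np.linalg.norm(d)/4.95));print(n,d,d/n);p=np.array(q)
"
```

```text
t: 18.85
eef_pos: [409.1, 28.3, 496.5]
tcp_rot: [-3.122, 0.148, 1.735]
ft_force: [1.6, -0.8, -0.6]
opening: 0.004
[-0.02  0.01  1.69 -0.15  1.44 -0.17] [ 0.   -0.15 -0.99]
8 [35.59 -1.18  2.44] [ 4.45 -0.15  0.31]
8 [ 26.29 -24.05  -1.42] [ 3.29 -3.01 -0.18]
6 [ 23.72 -10.81   2.74] [ 3.95 -1.8   0.46]
```

```bash
python3 -m inch '{"hand":[0,0,0,0,0,0,0,0,0,0,0,0,0,0,0,0,0,0,0,0],"delta_pos":[[4.4,-0.15,0.3],[4.4,-0.15,0.3],[4.4,-0.15,0.3],[4.4,-0.15,0.3],[4.4,-0.15,0.3],[4.4,-0.15,0.3],[4.4,-0.15,0.3],[4.4,-0.15,0.3],[3.3,-3,-0.2],[3.3,-3,-0.2],[3.3,-3,-0.2],[3.3,-3,-0.2],[3.3,-3,-0.2],[3.3,-3,-0.2],[3.3,-3,-0.2],[3.3,-3,-0.2],[4,-1.8,0.5],[4,-1.8,0.5],[4,-1.8,0.5],[4,-1.8,0.5]],"turn":[0,0,0,0,0,0,0,0,0,0,0,0,0,0,0,0,0,0,0,0]}'; python3 -c "
from h import *
np.set_printoptions(precision=2,suppress=True)
s=env.state();r=R.from_euler('xyz',s['tcp_rot']);print(s['joints'].round(3), r.as_matrix().round(3))
print(r.inv().apply(np.array([0,.95,.3])))
"
```

```text
t: 20.85
eef_pos: [-39.5, 730.1, 364.3]
tcp_rot: [-3.115, 0.14, 1.736]
ft_force: [0.0, 0.7, -0.1]
opening: 0.005
[ 1.53  0.65  1.07 -0.    1.56  1.37] [[-0.16  0.99 -0.  ]
 [ 0.98  0.16 -0.14]
 [-0.14 -0.03 -0.99]]
[ 0.89  0.14 -0.43]
```

```bash
python3 -m inch '{"hand":[0,0,0],"delta_pos":[[4.4,0.7,-1.5],[4.4,0.7,-1.5],[4.0,0.6,-1.4]],"turn":[0,0,0]}'; python3 -c "
from h import *
s=env.state();r=R.from_euler('xyz',s['tcp_rot']);print(s['joints'].round(3), r.as_matrix()[:,2].round(3))"
python3 -m inch '{"hand":[0,0],"delta_pos":[[4.4,0.7,-2],[4.4,0.7,-2]],"turn":[0,0]}'; python3 -c "
from h import *
s=env.state();r=R.from_euler('xyz',s['tcp_rot']);print(s['joints'].round(3), r.as_matrix()[:,2].round(3),r.inv().apply(np.array([0,.95,.3])).round(2))"
```

```text
t: 21.15
eef_pos: [-39.4, 850.8, 386.8]
tcp_rot: [-3.115, 0.14, 1.736]
ft_force: [0.8, 1.0, 0.5]
opening: 0.002
[ 1.540e+00  9.130e-01  4.970e-01 -1.000e-03  1.875e+00  1.376e+00] [-0.003 -0.142 -0.99 ]
t: 21.35
eef_pos: [-38.3, 890.7, 396.3]
tcp_rot: [-3.117, 0.127, 1.736]
ft_force: [0.6, 0.7, -0.3]
opening: 0.006
[ 1.54   1.079  0.106 -0.     2.086  1.376] [-0.004 -0.129 -0.992] [ 0.89  0.15 -0.42]
```

```bash
python3 -m inch '{"hand":[0,0,0,0],"delta_pos":[[4.5,0.7,-2],[4.5,0.7,-2],[4.5,0.7,-2],[4.5,0.7,-2]],"turn":[0,0,0,0]}'; python3 -c "
from h import *
s=env.state();r=R.from_euler('xyz',s['tcp_rot']);print(s['joints'].round(3), r.as_matrix()[:,2].round(3),r.inv().apply(np.array([0,.92,.4])).round(2))"
```

```text
t: 21.75
eef_pos: [-33.3, 915.2, 392.8]
tcp_rot: [-3.13, 0.021, 1.734]
ft_force: [0.2, -0.0, 0.9]
opening: 0.006
[1.534 1.106 0.047 0.008 2.011 1.374] [-0.008 -0.022 -1.   ] [ 0.9   0.14 -0.42]
```

```bash
python3 -m inch '{"hand":[0,0,0,0,0,0,0,0],"delta_pos":[[4.6,0.7,-1.8],[4.6,0.7,-1.7],[4.7,0.7,-1.5],[4.7,0.7,-1.4],[4.8,0.7,-1.2],[4.8,0.7,-1.1],[4.8,0.7,-1],[4.8,0.7,-0.9]],"turn":[0,0,0,0,0,0,0,0]}'; python3 -c "
from h import *
s=env.state();r=R.from_euler('xyz',s['tcp_rot']);print(s['joints'].round(3), r.as_matrix()[:,2].round(3),r.inv().apply(np.array([0,.92,.4])).round(2))"
```

```text
t: 22.55
eef_pos: [-27.9, 961.6, 390.4]
tcp_rot: [3.124, -0.203, 1.734]
ft_force: [0.1, 0.2, 0.2]
opening: 0.002
[1.526 1.113 0.047 0.025 1.779 1.372] [-0.016  0.202 -0.979] [ 0.97  0.15 -0.21]
```

```bash
python3 -m inch '{"hand":[0,0,0,0],"delta_pos":[[4.9,0.7,-1],[4.9,0.7,-0.9],[4.9,0.7,-0.8],[4.9,0.7,-0.7]],"turn":[0,0,0,0]}'; python3 -c "
from h import *
np.set_printoptions(precision=3,suppress=True)
s=env.state();r=R.from_euler('xyz',s['tcp_rot']);print(s['joints'].round(3), r.as_matrix())
p=s['eef_pos']
for q in [(20,760,400),(60,590,400),(340,370,420),(430,50,420),(560,-330,330)]:
    d=r.inv().apply(np.array(q)-p)/10;n=int(np.ceil(np.linalg.norm(d)/4.95));print(n,d,d/n);p=np.array(q)
"
```

```text
t: 22.95
eef_pos: [-26.6, 980.9, 403.3]
tcp_rot: [3.108, -0.32, 1.737]
ft_force: [0.0, -0.7, 0.7]
opening: 0.005
[1.524 1.105 0.048 0.034 1.668 1.372] [[-0.157  0.987 -0.019]
 [ 0.936  0.155  0.316]
 [ 0.315  0.032 -0.949]]
5 [-21.512   1.161  -6.75 ] [-4.302  0.232 -1.35 ]
4 [-16.541   1.311  -5.447] [-4.135  0.328 -1.362]
8 [-24.368  24.295  -9.378] [-3.046  3.037 -1.172]
7 [-31.368   3.919 -10.28 ] [-4.481  0.56  -1.469]
9 [-40.447   6.649  -3.714] [-4.494  0.739 -0.413]
```

```bash
python3 -m inch '{"hand":[0,0,0,0,0,0,0,0,0,0,0,0,0,0,0,0,0],"delta_pos":[[-4.3,0.25,-1.3],[-4.3,0.25,-1.3],[-4.3,0.25,-1.3],[-4.3,0.25,-1.3],[-4.3,0.25,-1.3],[-4.1,0.33,-1.4],[-4.1,0.33,-1.4],[-4.1,0.33,-1.4],[-4.1,0.33,-1.4],[-3.05,3.05,-1.2],[-3.05,3.05,-1.2],[-3.05,3.05,-1.2],[-3.05,3.05,-1.2],[-3.05,3.05,-1.2],[-3.05,3.05,-1.2],[-3.05,3.05,-1.2],[-3.05,3.05,-1.2]],"turn":[0,0,0,0,0,0,0,0,0,0,0,0,0,0,0,0,0]}'; python3 -c "
from h import *
np.set_printoptions(precision=2,suppress=True)
s=env.state();r=R.from_euler('xyz',s['tcp_rot']);print(s['joints'].round(3), r.as_matrix().round(3))
p=s['eef_pos']
for q in [(430,50,420),(480,-100,380),(615,-239,280)]:
    d=r.inv().apply(np.array(q)-p)/10;n=int(np.ceil(np.linalg.norm(d)/4.95));print(n,d,d/n);p=np.array(q)
"
```

```text
t: 24.65
eef_pos: [332.5, 434.8, 428.9]
tcp_rot: [3.106, -0.319, 1.738]
ft_force: [0.1, 0.6, 0.5]
opening: 0.005
[0.71 0.2  1.66 0.28 1.1  0.44] [[-0.16  0.99 -0.02]
 [ 0.94  0.16  0.32]
 [ 0.31  0.03 -0.95]]
9 [-37.85   3.61 -11.45] [-4.21  0.4  -1.27]
4 [-16.09   2.47  -1.01] [-4.02  0.62 -0.25]
5 [-18.29  10.83   4.88] [-3.66  2.17  0.98]
```

```bash
python3 -m inch '{"hand":[0,0,0,0,0,0,0,0,0,0,0,0,0,0,0,0,0,0,0],"delta_pos":[[-4.2,0.4,-1.25],[-4.2,0.4,-1.25],[-4.2,0.4,-1.25],[-4.2,0.4,-1.25],[-4.2,0.4,-1.25],[-4.2,0.4,-1.25],[-4.2,0.4,-1.25],[-4.2,0.4,-1.25],[-4.2,0.4,-1.25],[-4,0.6,-0.25],[-4,0.6,-0.25],[-4,0.6,-0.25],[-4,0.6,-0.25],[-3.65,2.15,1],[-3.65,2.15,1],[-3.65,2.15,1],[-3.65,2.15,1],[-3.65,2.15,1],[0,0,0]],"turn":[0,0,0,0,0,0,0,0,0,0,0,0,0,0,0,0,0,0,0]}'; python3 -c "
from h import *
np.set_printoptions(precision=2,suppress=True)
s=env.state();r=R.from_euler('xyz',s['tcp_rot']);print(s['joints'].round(3), r.as_matrix().round(3))
tool([615.3,-239.1,280])
c=cal('wrist');np.save('pics/c8.npy',c,allow_pickle=True);im,d=viewer.read_camera('wrist');cv2.imwrite('pics/w8.png',im)
"
```

```text
t: 26.55
eef_pos: [613.4, -238.2, 273.2]
tcp_rot: [3.111, -0.318, 1.735]
ft_force: [-1.3, 0.8, -0.2]
opening: 0.006
[-0.55  0.61  1.43  0.27  1.31 -0.8 ] [[-0.15  0.99 -0.02]
 [ 0.94  0.15  0.31]
 [ 0.31  0.03 -0.95]]
pos [ 613.36 -238.16  273.2 ] rot [ 3.11 -0.32  1.74] tool delta cm [ 0.1   0.2  -0.68] rows 1 each [ 0.1   0.2  -0.68]
```

View pics/w8.png

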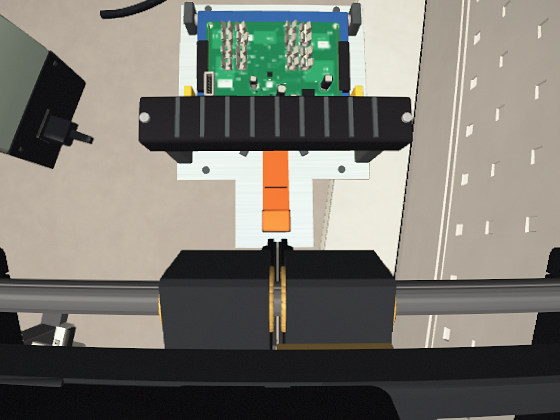

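```bash
cat >> h.py <<'E'
O=np.array([584.5,-41.]);Y=np.radians(99.6);U=np.array([np.cos(Y),np.sin(Y)]);V=np.array([-U[1],U[0]])
def F(P): P=np.array(P);return np.array([(P[:2]-O)@U,(P[:2]-O)@V,P[2]])
def tip():
    s=env.state();m=R.from_euler("xyz",s["tcp_rot"]).as_matrix();T=s["eef_pos"]+78*m[:,2]
    print("TCP",F(s["eef_pos"]).round(1),"tip",F(T).round(1),"front corner",F(T+10*m[:,0]).round(1),"low",F(T-10*m[:,0])[2].round(1),"f",s["ft_force"].round(1),"t",round(s["t"],2))
E
python3 - <<'E'
import cv2
im=cv2.imread("pics/w8.png")
cv2.imwrite("pics/w8a.png",cv2.resize(im[140:260,220:330],None,fx=5,fy=5,interpolation=cv2.INTER_CUBIC))
E
```

```text
(no output)
```

View pics/w8a.png

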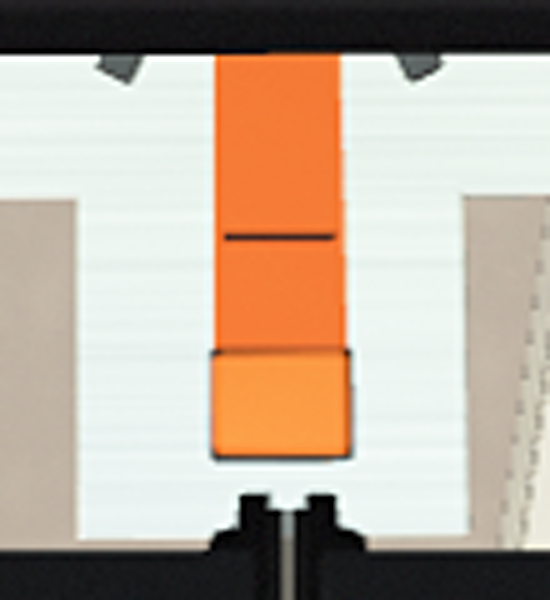

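Run:
```python
from h import *
np.set_printoptions(precision=1,suppress=True)
c=np.load("pics/c8.npy",allow_pickle=True).item()
a=lambda u,v:(220+u/5-.4,140+v/5-.4)
for n,p,z in [("bf1",(212,352),40),("bf2",(350,352),40),("br1",(212,457),40),("br2",(350,457),40),("l1",(225,237),21),("l2",(335,237),21),("te1",(77,540),4),("te2",(468,535),4),("i1",(77,199),4),("i2",(463,195),4)]:
    print(n,F(onz(c,a(*p),z)))
tip()
tool([615.3,-239.1,85])
```

```text
bf1 [-135.6   12.1   40. ]
bf2 [-135.8  -13.4   40. ]
br1 [-155.    12.3   40. ]
br2 [-155.3  -13.1   40. ]
l1 [-111.3    9.6   21. ]
l2 [-111.5  -12.    21. ]
te1 [-170.4   40.2    4. ]
te2 [-170.4  -39.2    4. ]
i1 [-100.6   40.     4. ]
i2 [-100.3  -39.6    4. ]
TCP [-197.6    5.1  275. ] tip [-173.2    2.6  200.9] front corner [-163.7    2.6  204.1] low 197.8 f [-0.9  1.4 -0.2] t 26.6
pos [ 612.4 -236.7  275. ] rot [ 3.1 -0.3  1.7] tool delta cm [-6.2 -0.3 18. ] rows 5 each [-1.2 -0.1  3.6]
```

```bash
python3 -m inch '{"hand":[0,0,0,0,0,0],"delta_pos":[[-1.5,-0.05,4.5],[-1.5,-0.05,4.5],[-1.4,-0.05,4.3],[-0.9,-0.05,2.7],[-0.4,-0.05,1.2],[0,0,0]],"turn":[0,0,0,0,0,0]}'; python3 -c "
from h import *
tip();print(env.state()['tcp_rot'].round(3))
c=cal('wrist');np.save('pics/c9.npy',c,allow_pickle=True);im,d=viewer.read_camera('wrist');cv2.imwrite('pics/w9.png',im);tip()
im,d=viewer.read_camera('scene');cv2.imwrite('pics/s9.png',cv2.resize(im[180:330,240:460],None,fx=3.6,fy=3.6,interpolation=cv2.INTER_CUBIC))
"
```

```text
t: 27.2
eef_pos: [614.8, -234.9, 95.8]
tcp_rot: [3.109, -0.318, 1.738]
ft_force: [-0.1, 0.1, -0.2]
opening: 0.003
TCP [-196.2    2.5   95.8] tip [-171.9   -0.    21.8] front corner [-162.4   -0.    24.9] low 18.7 f [-0.1  0.1 -0.2] t 27.2
[ 3.109 -0.318  1.738]
TCP [-196.7    2.1   97.2] tip [-172.4   -0.6   23.1] front corner [-162.9   -0.6   26.3] low 20.0 f [0.2 0.1 1.2] t 27.25
```

View pics/w9.png

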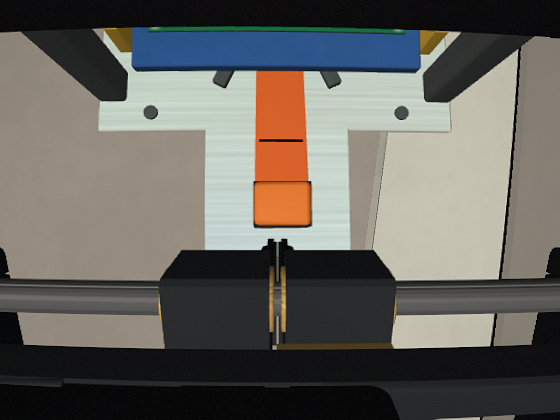

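View pics/s9.png

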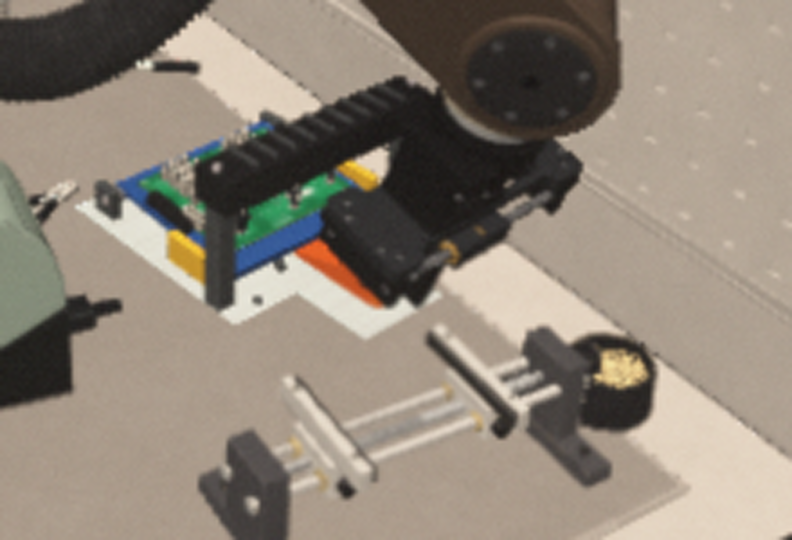

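```bash
python3 -m inch '{"hand":[0,0,0,0,0,0,0,0],"delta_pos":[[-0.35,0,1.1],[0,0,0],[0.5,0,0.16],[0.5,0,0.16],[0.5,0,0.16],[0.5,0,0.16],[0.5,0,0.16],[0,0,0]],"turn":[0,0,0,0,0,0,0,0]}'; python3 -c "
from h import *
tip()
c=cal('wrist');np.save('pics/c10.npy',c,allow_pickle=True);im,d=viewer.read_camera('wrist');cv2.imwrite('pics/w10.png',im);tip()
"
```

```text
t: 28.1
eef_pos: [611.2, -208.5, 84.7]
tcp_rot: [3.109, -0.318, 1.738]
ft_force: [-0.1, -1.6, 0.4]
opening: 0.002
TCP [-169.6    1.6   84.7] tip [-145.2   -0.9   10.7] front corner [-135.7   -0.9   13.8] low 7.6 f [-0.1 -1.6  0.4] t 28.1
TCP [-169.8    1.6   84.7] tip [-145.4   -0.9   10.7] front corner [-135.9   -0.9   13.8] low 7.6 f [ 1.2 -0.4 -0.2] t 28.15
```

View pics/w10.png

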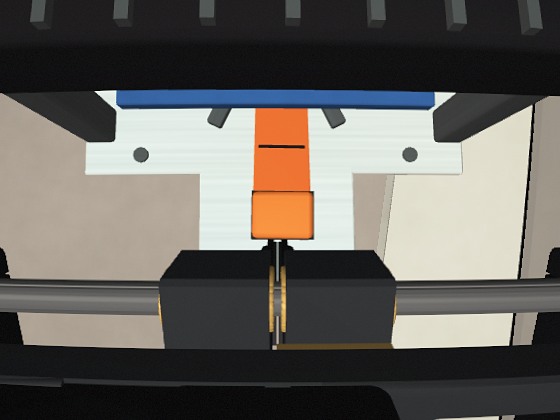

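Run:
```python
from h import *
np.set_printoptions(precision=1,suppress=True)
c=np.load("pics/c10.npy",allow_pickle=True).item()
for n,p,z in [("bf1",(252,191.5),40),("bf2",(313,191.5),40),("br1",(251,239),40),("br2",(314,239),40),("l1",(258,146.5),21),("l2",(304.5,146.5),21),("i1",(199,174),4),("i2",(353,174),4)]:
    print(n,F(onz(c,p,z)))
```

```text
bf1 [-114.7   11.5   40. ]
bf2 [-114.9  -14.1   40. ]
br1 [-134.5   12.    40. ]
br2 [-134.8  -14.2   40. ]
l1 [-90.6   9.2  21. ]
l2 [-90.6 -12.9  21. ]
i1 [-100.5   40.1    4. ]
i2 [-100.8  -40.     4. ]
```

```bash
python3 -m inch '{"hand":[0,0,0,0,0,0],"delta_pos":[[0.4,0,0.13],[0.4,0,0.13],[0.4,0,0.13],[0.3,0,0.1],[0,0,0],[0,0,0]],"turn":[0,0,0,0,0,0]}'; python3 -c "
from h import *
tip()
c=cal('wrist');np.save('pics/c11.npy',c,allow_pickle=True);im,d=viewer.read_camera('wrist');cv2.imwrite('pics/w11.png',im)
c=cal('scene');im,d=viewer.read_camera('scene');cv2.imwrite('pics/s11.png',cv2.resize(im[180:280,240:380],None,fx=5.5,fy=5.5,interpolation=cv2.INTER_CUBIC));np.save('pics/s11.npy',d);cv2.imwrite('pics/s11f.png',im)
tip()"
```

```text
t: 28.75
eef_pos: [608.6, -193.2, 84.6]
tcp_rot: [3.109, -0.318, 1.738]
ft_force: [1.0, -1.4, 0.6]
opening: 0.004
TCP [-154.1    1.6   84.6] tip [-129.7   -1.    10.5] front corner [-120.2   -1.    13.7] low 7.4 f [ 1.  -1.4  0.6] t 28.75
TCP [-154.3    1.6   84.5] tip [-129.9   -0.9   10.5] front corner [-120.4   -0.9   13.6] low 7.3 f [-0.1 -0.3  0.3] t 28.85
```

View pics/w11.png

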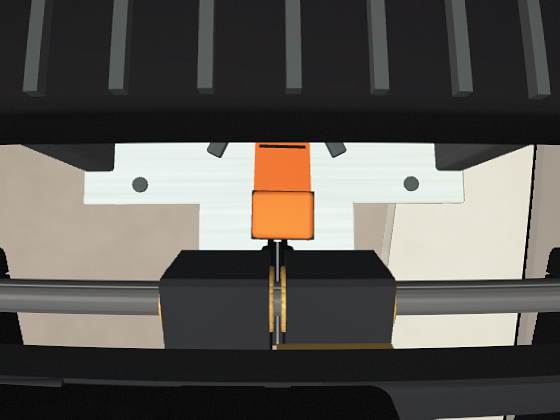

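View pics/s11.png

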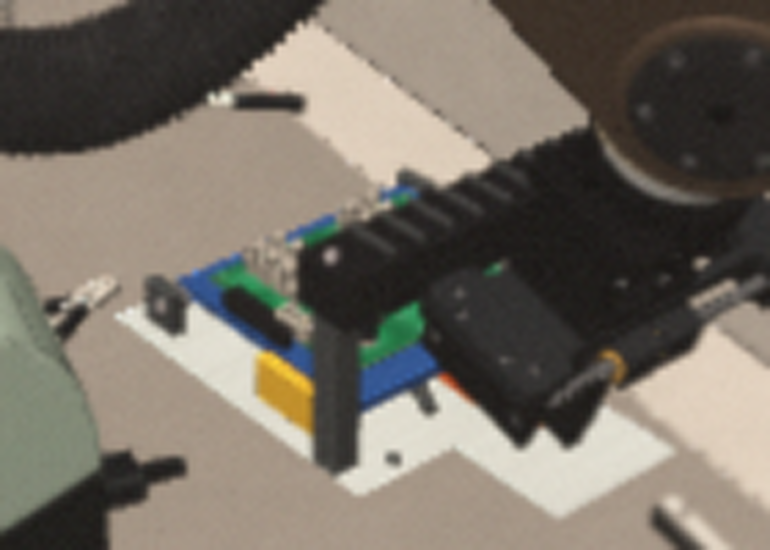

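```bash
python3 -m inch '{"hand":[0,0,0,0],"delta_pos":[[0.25,0,0.08],[0.25,0,0.08],[0,0,0],[0,0,0]],"turn":[0,0,0,0]}'; python3 -c "
from h import *
tip();tip();tip()"
python3 -m inch '{"hand":[0,0,0],"delta_pos":[[-1,0,-0.3],[-1.5,0,-0.5],[-1.5,0,-0.5]],"turn":[0,0,0]}'; python3 -c "
from h import *
tip()
c=cal('wrist');np.save('pics/c12.npy',c,allow_pickle=True);im,d=viewer.read_camera('wrist');cv2.imwrite('pics/w12.png',im);np.save('pics/w12.npy',d);tip()"
```

```text
t: 29.25
eef_pos: [607.9, -188.3, 84.6]
tcp_rot: [3.109, -0.318, 1.738]
ft_force: [0.3, -2.6, -0.3]
opening: 0.004
TCP [-149.2    1.5   84.6] tip [-124.8   -1.1   10.6] front corner [-115.3   -1.1   13.7] low 7.4 f [ 0.3 -2.6 -0.3] t 29.25
TCP [-149.2    1.5   84.6] tip [-124.8   -1.1   10.6] front corner [-115.3   -1.1   13.7] low 7.4 f [ 0.3 -2.6 -0.3] t 29.25
TCP [-149.2    1.5   84.6] tip [-124.8   -1.1   10.6] front corner [-115.3   -1.1   13.7] low 7.4 f [ 0.3 -2.6 -0.3] t 29.25
t: 29.55
eef_pos: [614.7, -231.4, 84.5]
tcp_rot: [3.109, -0.318, 1.738]
ft_force: [-0.1, -0.0, -0.3]
opening: 0.009
TCP [-192.8    2.    84.5] tip [-168.5   -0.6   10.4] front corner [-159.    -0.6   13.6] low 7.3 f [-0.1 -0.  -0.3] t 29.55
TCP [-195.4    2.1   84.5] tip [-171.1   -0.6   10.5] front corner [-161.6   -0.6   13.6] low 7.3 f [-0.8 -1.4  0.1] t 29.6
```

View pics/w12.png

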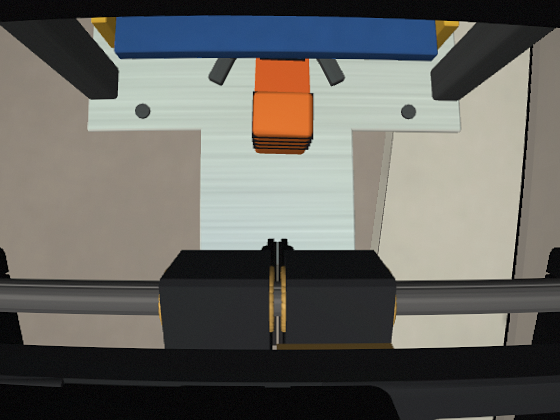

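```bash
python3 -c "
from h import *
c=cal('wrist');np.save('pics/c13.npy',c,allow_pickle=True);im,d=viewer.read_camera('wrist');cv2.imwrite('pics/w13f.png',im);np.save('pics/w13.npy',d);tip()
cv2.imwrite('pics/w13.png',cv2.resize(im[5:165,80:475],None,fx=2,fy=2,interpolation=cv2.INTER_CUBIC))
cv2.imwrite('pics/w13b.png',cv2.resize(im[30:165,205:355],None,fx=4.4,fy=4.4,interpolation=cv2.INTER_CUBIC))
"
```

```text
TCP [-194.     2.2   84.4] tip [-169.8   -0.5   10.3] front corner [-160.3   -0.5   13.4] low 7.2 f [-0.6  0.7 -0.1] t 29.65
```

View pics/w13.png

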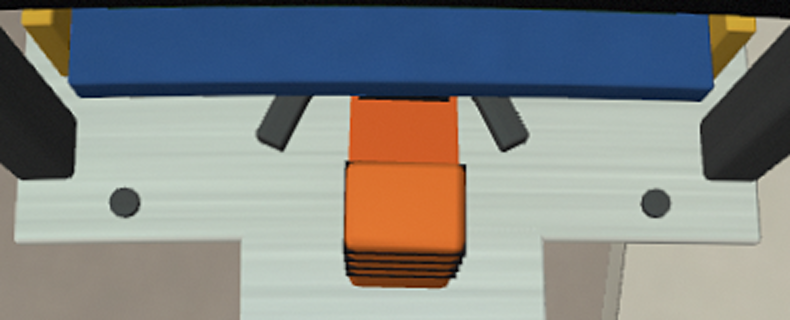

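View pics/w13b.png

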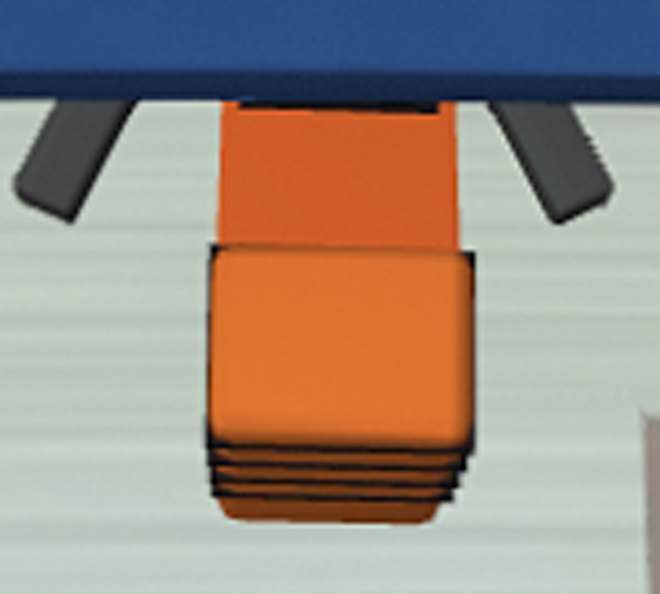

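Run:
```python
from h import *
np.set_printoptions(precision=1,suppress=True)
c=np.load("pics/c13.npy",allow_pickle=True).item()
b=lambda u,v:(205+u/4.4-.4,30+v/4.4-.4)
def onu(px,u0):
    T=c["T"];r=T[:3,:3]@ray(c,px);o=T[:3,3];s=(u0-(o[:2]-O)@U)/(r[:2]@U);return F(o+r*s)
for n,p,z in [("edge",(230,101),21),("edge2",(450,103),21),("line low edge",(240,108),21),("line low2",(435,112),21),("bf",(212,246),40),("bf2",(474,254),40),("br",(210,440),40),("br2",(470,450),40),("bottom rear",(330,521),4),("base corner",(645,410),4)]:
    print(n,F(onz(c,b(*p),z)), onu(b(*p),-70.) if "edge" in n else "")
a=lambda u,v:(80+u/2-.25,5+v/2-.25)
# gauge front top edges / plate front top edge
for n,p in [("gauge L top front",(40,27)),("gauge R top front",(740,30))]:
    print(n,F(onz(c,a(*p),29)),onu(a(*p),-55.))
for n,p in [("plate lower L",(82,97)),("plate lower R",(705,100)),("plate band L",(90,83))]:
    print(n,F(onz(c,a(*p),21)),onu(a(*p),-70.))
d=np.load("pics/w13.npy")
for px in [(150,42),(250,42),(400,42),(100,23),(447,24)]: print(px,F(p3(c,px,d[px[1],px[0]])))
```

```text
edge [-69.4   9.7  21. ] [-70.    9.7  22.2]
edge2 [-69.5 -14.8  21. ] [-70.  -14.7  22. ]
line low edge [-70.2   8.6  21. ] [-70.    8.6  20.6]
line low2 [-70.6 -13.1  21. ] 
bf [-94.6  11.2  40. ] 
bf2 [-95.3 -14.5  40. ] 
br [-114.1   11.4   40. ] 
br2 [-115.2  -13.7   40. ] 
bottom rear [-112.9   -1.5    4. ] 
base corner [-99.3 -39.7   4. ] 
gauge L top front [-55.1  84.3  29. ] [-55.   84.4  28.8]
gauge R top front [-54.6 -84.9  29. ] [-55.  -84.5  29.7]
plate lower L [-69.   76.4  21. ] [-70.   75.7  22.9]
plate lower R [-69.  -78.4  21. ] [-70.  -77.5  22.8]
plate band L [-65.3  74.6  21. ] [-70.   71.3  29.4]
(150, 42) [-68.3  59.4  29.6]
(250, 42) [-68.8  12.7  29.7]
(400, 42) [-67.4 -58.8  29.2]
(100, 23) [-54.8  86.1  24.7]
(447, 24) [-56.  -84.   27.6]
```

```bash
python3 -m inch '{"hand":[0,0,0,0,0,0,0],"delta_pos":[[1.4,0.1,-4.5],[1.4,0.1,-4.5],[1.4,0.1,-4.5],[1.4,0.1,-4.5],[2.5,0,-3],[0,0,0],[0,0,0]],"turn":[0,0,0,0,0,0,0]}'
python3 - <<'E'
from h import *
np.set_printoptions(precision=2,suppress=True)
c=cal('wrist');im,d=viewer.read_camera('wrist');cv2.imwrite('pics/w14.png',im);np.save('pics/w14.npy',d);np.save('pics/c14.npy',c,allow_pickle=True)
hsv=cv2.cvtColor(im,cv2.COLOR_BGR2HSV)
def fit(m,name):
    m=cv2.erode(m.astype(np.uint8),np.ones((3,3)))
    ys,xs=np.nonzero(m&(d>0));P=np.array([F(p3(c,(x,y),d[y,x])) for y,x in zip(ys,xs)]);return P
B=fit((abs(hsv[...,0].astype(int)-108)<8)&(hsv[...,1]>120),"b")
B=B[(B[:,2]>15)&(B[:,2]<34)&(abs(B[:,1])<78)&(B[:,0]>-60)&(B[:,0]<70)]
print("plate pts",len(B))
if len(B)>20:
    A=np.c_[B[:,0]-65,B[:,1],np.ones(len(B))];k,*_=np.linalg.lstsq(A,B[:,2],rcond=None);print("plate fit slope u,v, z at hinge",k, "resid",np.std(B[:,2]-A@k), "u range",B[:,0].min(),B[:,0].max())
G=fit((abs(hsv[...,0].astype(int)-24)<8)&(hsv[...,1]>130),"g")
for s in (1,-1):
    g=G[(G[:,1]*s>75)&(G[:,1]*s<100)&(G[:,0]>-60)&(G[:,0]<-5)&(G[:,2]>20)];print("gauge",s,len(g),np.median(g,0) if len(g) else "")
Tn=fit((hsv[...,1]<60)&(hsv[...,2]>180),"base");t=Tn[(Tn[:,0]<-105)&(Tn[:,0]>-165)&(abs(Tn[:,1])<35)];print("tongue z",len(t),np.median(t,0) if len(t) else "", t[:,2].std() if len(t) else "")
E
```

```text
t: 30.35
eef_pos: [609.5, -219.1, 309.8]
tcp_rot: [3.108, -0.317, 1.738]
ft_force: [-1.1, -0.4, -0.6]
opening: 0.006
plate pts 1222
plate fit slope u,v, z at hinge [-0.    0.   29.97] resid 0.7862075063736447 u range -31.014549041781468 68.90520475636154
gauge 1 117 [-21.83  83.7   29.83]
gauge -1 127 [-21.8  -83.04  29.7 ]
tongue z 2189 [-129.31    1.78    5.06] 0.7713828139372196
```

View pics/w14.png

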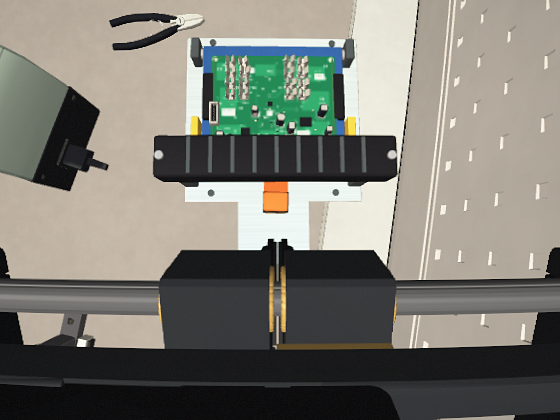

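Run:
```python
from h import *
c=np.load('pics/c14.npy',allow_pickle=True).item();im=cv2.imread('pics/w14.png');d=np.load('pics/w14.npy')
hsv=cv2.cvtColor(im,cv2.COLOR_BGR2HSV)
m=cv2.erode(((abs(hsv[...,0].astype(int)-108)<8)&(hsv[...,1]>120)).astype(np.uint8),np.ones((3,3)))
ys,xs=np.nonzero(m&(d>0));B=np.array([F(p3(c,(x,y),d[y,x])) for y,x in zip(ys,xs)])
B=B[(B[:,2]>15)&(B[:,2]<34)&(abs(B[:,1])<78)&(B[:,0]>-60)&(B[:,0]<70)]
A=np.c_[B[:,0]-65,B[:,1],np.ones(len(B))];k,*_=np.linalg.lstsq(A,B[:,2],rcond=None);r=B[:,2]-A@k
ok=abs(r)<2;k,*_=np.linalg.lstsq(A[ok],B[ok,2],rcond=None);print(k,ok.sum())
for lo in range(-40,70,20):
    q=B[(B[:,0]>lo)&(B[:,0]<lo+20)];print(lo,len(q),np.median(q[:,2]) if len(q) else "")
```

```text
[-1.21880767e-03  1.24483970e-03  2.99900471e+01] 1204
-40 105 30.143703143939263
-20 37 30.040091669280343
0 0 
20 5 30.626690757867664
40 200 30.160366561954646
60 875 29.9664892674337
```

Run:
```python
from h import *
im,d=viewer.read_camera('top');cv2.imwrite('pics/top15.png',im)
c=cal('top')
for l in ["tip_cleaner","solder_spool","flush_cutter","ipa_dispenser"]:
    r=search_frame('top',l);print(l,[(round(q["p"],2),np.round(q["centre"],1)) for q in r[:2]])
```

```text
tip_cleaner []
solder_spool [(0.7, array([144.1, 210.9]))]
flush_cutter []
ipa_dispenser [(0.74, array([149.7, 257.4]))]
```

View pics/top15.png

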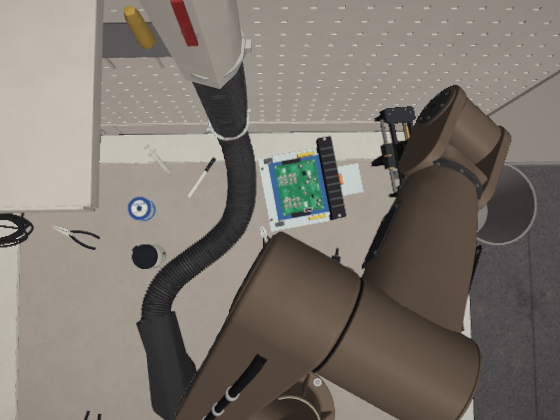

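```bash
python3 -c "
from h import *
print(env.state()['t'],env.state()['ft_force']);print(ticket.job_done())"
```

```text
30.65 [ 0.13395543  0.60854727 -0.22603336]
the job is handed in; nothing more can be done
None
```

The wedge is under the middle of the plate's front edge and the plate lies level. I handed the job in at 30.7 s with the arm standing clear.

**What I did:**
- I gripped the wedge upright beside the board holder and set it on the tongue with its thin end just under the plate edge.
- The moves only allow a turn about the tool's own axis. To lean the hand I overreached at the arm's outer limit, and at an azimuth of about 90° this left the fingers tilted 18° towards the fixture.
- I then pushed the wedge in from behind with closed fingers until its line met the plate edge, and backed off.

**Last checks:**
- **Level:** the wrist camera's depth puts the plate's tilt at about +0.001 rad. Its top reads about 30.0 mm, against 29.7 and 29.8 mm on the two gauge blocks.
- **Wedge:** its black line sits at the plate's lower edge. Its origin is about 104.5 mm from the fixture's origin, against about 104 mm given, roughly 1 mm off centre and turned by 1–2°.

**What was unclear or off:**
- **Joint 3:** it read 0.046–0.048 rad against its 0.05 range end while I overreached. That may be reading noise, or a very slight overrun of the range.
- **Wrist force:** it showed one 26 N jolt at that limit, in free air. In the push readings it stayed under 3 N.
- **Bystanders:** in the final top picture the spool and dispenser were found; the dispenser reads about 5 px from its first reading, but with the arm beside it I could not tell a real shift from detection error. The tip cleaner and flush cutter were not found because the arm hid them. Earlier pictures after the wedge was set down showed the cutter and cleaner with no sign of being disturbed, though I did not measure their positions again.

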